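# Take a blasted casting out through the pass box

## Robot

A 6-joint arm with a two-finger parallel gripper is mounted at the origin on a cart in front of the work surface, level with it; the furniture and walls round the work are solid. World frame = base frame: x ahead of the robot, y to its left, z up, the work surface at z = 0. Lengths are in m, angles in degrees, forces in N, time in s.
With the tool pointing down it reaches from about 0.4 to 0.825 m from the base axis. Payload 7 kg.
Tool frame: the origin (TCP) lies at the very end of the fingers, on their centre line; the grasp point (between the pads) lies 19 mm behind it; z points along the fingers, y is the line along which they close (so a half turn about z gives the same grasp; the last joint's range is limited). The gripper opens to 88 mm and grips with 3 to 60 N. Pads are 19 mm wide; open, the fingers measure 130 mm over their backs; the gripper's body (78 mm by 193 mm) begins 47 mm behind the grasp point.
Start: joints at [92.023, 20.546, 0.682, 0, -70.136, -16.507], TCP at [0.169, 0.654, 0.227] pointing down, gripper open.
Joint ranges: [-176.03, 176.03], [-82.01, 121.73], [-58.28, 71.71], [-173.87, 95.51], [-174.79, -0.11], [-173.66, 173.66]. Speed limits (degrees/s): [136.94, 136.94, 172.46, 180, 180, 180].

## Interface

Orientations are given as [roll, pitch, yaw] about the fixed x, y, z axes, in that order (R = Rz(yaw) Ry(pitch) Rx(roll)).
In Python, from plant import r gives the robot as it stands. The module is installed in compiled form; this text tells all that it offers.
- The arm moves only by the tool jog_arm, never from a script. Its arguments are lists of equal length, an entry for each row: "travel": the shift along the tool's x, y, z each as a share of 50 cm, from -1 to 1, a list of three; "dr": the turn, a rotation vector about the tool's x, y, z each as a share of 360 degrees, from -1 to 1, a list of three; "claw": the opening, from 0 (shut) to 1 (fully open). A call has exactly 10 rows; each row is the pose to reach, as a shift and turn from the pose commanded when the call began, along the tool's axes at that moment, turning the shorter way round; what a row does not reach only later rows make up. A row lasts 1/8 s, in which the tool goes at most 62.5 mm and 10.7 degrees, less where a joint would pass 70% of its speed; a pose out of reach is approached as far as the arm can. A call with a number of a shift or a turn outside -1 to 1 is refused whole. A call with a gripper value outside its range is refused whole. The fingers move at their own pace and stop on an object; "newtons" is the grip in N (left out, the last holds). Time passes only in rows, so rows that repeat a pose let the fingers close, or fill a call up. It gives the time, the measured TCP pose, the force, the opening and the grip force at its end, in the units of the state.
- r.get_state(): the state, without advancing time (a new reading comes with each control period).
- r.capture(name): name is "scene" or "top"; returns a dict with "pixels" (384x512x3 uint8, red, green, blue), "range_z" (384x512 float32, m along the optical axis (not along the pixel's ray), 0 where there is no reading), "fx", "fy", "cx", "cy" (pixels), "dist_coeffs" ([k1, k2, p1, p2, k3] as OpenCV has them; the pictures are not rectified), "position" and "attitude" of the camera in the world. Camera axes: x right, y up, looking along -z (the intrinsics and any distortion apply to the point x, -y, -z); pixel columns grow to the right and rows downward; lengths in m; the calibration is good to about 2 mm. A picture is of the moment at which its call begins.
- r.close_job(): hands the job in; it is judged then, once.
Trained networks look in the newest picture that a camera, given by its name, has taken for a name from the list of things; names that differ only in an ending like _2 or _b are one class to them, and where a whole thing is asked for, a point or a joint stands for the part that bears it (a point fixed in the world has none). Each returns a list of dicts, best first, with "conf" (0 to 1); they miss things now and then, are a little off and sometimes report something else, mostly with a low value. They report only what shows in the picture. A call takes as long as a camera call.
- r.boxes_of(name, camera): "extent" ([left, top, right, bottom] in pixels, round what is visible of it).
- r.regions_of(name, camera): "pixels" (384x512 bool, what is visible of it) and "extent" ([left, top, right, bottom] in pixels, round what is visible of it).
- r.tip_of(name, camera): "at" ([column, row] in pixels: a listed point, or the origin of a listed thing).
The state is a dict: "time_s": time; "joints": joint angles; "qd": joint speeds; "joint_torque": joint torques, N m; "tcp_pos": TCP position; "eef_rot": TCP orientation; "contact_force": force on the tool from outside, world axes, zero at the start; "moment": the same for the moment, N m; "gripper_width": finger opening in m; "gripper_force": force on a finger pad.
Only numpy, scipy, OpenCV 4.12 (cv2) and the standard library are available. Lean on these libraries where they do the work, as an engineer would, in place of code of your own. Each camera call takes 0.05 s, during which the arm holds its last target. There are 200 camera calls.

## Task

The casting in the pass box on the front of the blast cabinet is finished. Before anything else make sure by touch that the inner gate is shut: push straight down on the T-handle on top of the pass box with the closed fingertips until it is firmly home and gives no further. Only then swing the sloping outer lid right up to its stop, lift the casting out, set it down gently and flat in the middle of the ribbed rubber mat, and leave the lid standing open and the gate shut; do not disturb the other things on the bench.

Things in the scene. Friction and masses are not known exactly. Their poses are not given: they have to be found in the camera images.
- blast_cabinet: Grey benchtop blast cabinet with a pass box on its front, one fixed unit. Origin: on the bench under the middle of the pass box; x points from the robot's side to the cabinet, y left, z up. Pass box: x -100 to 100 mm, 158 wide; its mouth slopes at 30 degrees from 70 high at x -100 (front wall) to 157 high at x 50; behind that a level top, 157 high, to x 100.
- pass_floor (a point): Middle of the pass box's level grate floor, 45 mm above the bench. The walls round it are 4 mm thick, 150 mm apart in y, and reach up to the sloping mouth.
- window_sill (a point): Middle of the lower edge of the cabinet's window, 180 mm above the bench, at x 100. The cabinet spans x 100 to 340, y -140 to 140 mm of its frame (a switch box to y -168, a side handle to y 168): front upright to 180 high, then a window sloping back to x 235 at 360 high; lamp on top to 382.
- inner_gate (a joint): Inner door: upright steel slide gate between pass box and cabinet, on a stem through the top plate. Value: m above fully shut (0 home on its stop, 0.045 fully raised). Starts 0 to 18 mm from home. Seal drag holds it where it is left: about 4 N push it down, 9 N lift it; once home it is rigid, so a push of about 10 N that it does not give way to shows it is shut.
- gate_handle (a point): Top middle of the gate's black T-handle: a level bar along the cabinet's y, 90 mm long, 16 mm thick, 211 mm above the bench when the gate is home. The point moves with the gate.
- outer_lid (a joint): Outer door: sloping lid, panel 180 x 166 x 6 mm, hinged at its upper edge. Value in rad: 0 shut (lying at 30 degrees), grows as the low edge swings up and over toward the cabinet; 1.65 is its stop, where it still leans 25 degrees from upright to the robot, over the casting. The stiff hinge holds it where it is left; about 6 N at the handle moves it.
- lid_handle (a point): Middle of the lid's steel bar handle: round bar 12 mm thick, 100 mm long, parallel to the hinge, centre line 35 mm off the lid's outer face (29 mm free beneath it), 28 mm from the low edge, 157 mm from the hinge axis. Moves with the lid.
- lid_hinge (a point): Middle of the lid's hinge axis (52, 0, 161 mm in the cabinet frame); the axis runs along the cabinet's y.
- casting: Finished aluminium casting in the pass box, a shallow open housing 60 x 110 x 28 mm with 6 mm walls 26 high all round, about 0.25 kg. Origin: middle of its underside; long side along its y, z up. It lies flat on the grate floor, long side roughly along the cabinet's x; grasp it across the 60 mm. The long walls are flat and 26 mm high.
- rubber_mat: Ribbed black rubber mat lying on the bench to the left of the pass box, 130 x 170 x 6 mm (x, y, z). Origin: middle of its underside.
- raw_casting: Bystander: rough casting 67 x 100 x 28 mm on the bench at the right front. Origin: middle of its underside.
- block_a: Bystander: small dark clamp block 24 x 60 x 29 mm at the right front. Origin: middle of its underside.
- block_b: Bystander: small dark clamp block 24 x 59 x 27 mm with a yellowish knob, on the bench between the pass box's left front corner and the mat. Origin: middle of its underside.
- block_c: Bystander: small dark clamp block 25 x 55 x 28 mm on the cardboard beyond the rubber mat. Origin: middle of its underside.
- cap: Bystander: round plastic thread cap, 33 mm across, 14 high, on the bench in front of the pass box. Origin: middle of its underside.
- tin: Bystander: flat tin 88 x 128 x 35 mm on the cardboard at the left. Origin: middle of its underside.

How it is judged:
By the outcome, as a careful person would: the job done as asked, in the order asked, and still so for the second after the job is handed in, with the robot touching nothing.
It also fails if it takes over 69 s, if anything falls off the work surface, if the arm or the gripper's body presses on something with over 40 N, if the wrist force passes 120 N, or if a joint passes its speed limit or range.

## Working session

There is one attempt and no reset: what is moved stays moved. The work goes in short steps, Python scripts to look and compute and a tool call to move; the robot and the scene stay as the last step left them, time stands still between calls to the robot, and variables do not carry over. Pictures are saved under pics/ and viewed, at most 10 in all, crops included, and the job is handed in when it is done.

Besides the shell and the picture viewer there is one more tool, called after "Call:" as name(argument=value, ...) on one line, values as JSON. jog_arm: Moves the arm, as the interface text tells. Its arguments: {"type":"object","properties":{"travel":{"type":"array"},"dr":{"type":"array"},"claw":{"type":"array"},"newtons":{"type":"number"}},"required":["travel","dr","claw"]}

```bash
mkdir -p pics; cat > h.py <<'E'
import numpy as np, cv2
from scipy.spatial.transform import Rotation as R
from plant import r
def Rm(c):
    a=np.array(c["attitude"],float)
    if a.shape==(3,3): return a
    if a.size==4: return R.from_quat(a).as_matrix()
    return R.from_euler('xyz',a,degrees=True).as_matrix()
def ray(c,uv):
    K=np.array([[c["fx"],0,c["cx"]],[0,c["fy"],c["cy"]],[0,0,1.]])
    p=cv2.undistortPoints(np.array(uv,float).reshape(-1,1,2),K,np.array(c["dist_coeffs"],float)).reshape(-1,2)
    d=np.c_[p[:,0],-p[:,1],-np.ones(len(p))]
    return np.array(c["position"]),d@Rm(c).T
def deproj(c,uv):
    uv=np.array(uv,float).reshape(-1,2); o,d=ray(c,uv)
    z=np.array([np.median(c["range_z"][int(v)-1:int(v)+2,int(u)-1:int(u)+2]) for u,v in uv])
    return o+d*z[:,None]
def cloud(c):
    v,u=np.mgrid[0:384,0:512]; o,d=ray(c,np.c_[u.ravel(),v.ravel()])
    P=o+d*c["range_z"].reshape(-1,1); P[c["range_z"].ravel()==0]=np.nan
    return P.reshape(384,512,3)
E
python3 - <<'E'
from h import *
print(r.get_state())
C={}
for n in("scene","top"):
    c=r.capture(n);C[n]=c
    print(n,c["position"],c["attitude"],c["fx"],c["cx"],c["cy"],c["dist_coeffs"],(c["range_z"]>0).mean())
    cv2.imwrite(f"pics/{n}0.png",c["pixels"][:,:,::-1])
    for k in("pass_floor","window_sill","gate_handle","lid_handle","lid_hinge","casting","rubber_mat","raw_casting","block_b","cap","tin","blast_cabinet"):
        t=r.tip_of(k,n)[:2]
        print(k,[(np.round(x["at"],1).tolist(),round(x["conf"],2),np.round(deproj(c,np.clip(x["at"],1,382 if 0 else [510,382])),4).tolist()) for x in t])
E
```

```text
{'time_s': 0.0, 'joints': array([ 9.20227568e+01,  2.05920947e+01,  6.34027945e-01, -2.02639967e-02,
       -7.01341105e+01, -1.65068107e+01]), 'qd': array([-0.02561158,  0.04710778, -0.07288602,  0.01052408, -0.03262787,
        0.06267218]), 'joint_torque': array([-9.85442566e-04, -5.82706618e+01,  2.93063271e+01,  6.99747115e+00,
        6.99141747e-03, -1.60666855e-04]), 'tcp_pos': array([0.16872803, 0.65307877, 0.2256167 ]), 'eef_rot': array([ 1.79906209e+02, -7.92858217e-03, -1.44909489e+01]), 'contact_force': array([-0.02947295,  0.30078517,  0.46225174]), 'moment': array([3.78293372e-02, 1.31058976e-02, 7.77209981e-05]), 'gripper_force': 0.0, 'gripper_width': 0.08769811253659206}
scene [-0.15856971 -0.58054716  0.92857671] [ 51.11137524   0.23956677 -50.84609271] 441.8930637106663 256.7491841976564 195.97473395830428 [0.05847091 0.         0.         0.         0.        ] 0.99273681640625
pass_floor []
window_sill [([284.2, 169.8], 0.98, [[0.7115, 0.028, 0.1729]])]
gate_handle [([279.6, 162.1], 0.76, [[0.6854, 0.0268, 0.2148]])]
lid_handle [([238.0, 217.1], 0.87, [[0.5084, 0
[... 941 characters left out ...]
0.45, [[0.6847, 0.0376, 0.2108]])]
lid_handle [([347.4, 238.9], 0.37, [[0.4337, -0.3352, 0.0254]])]
lid_hinge [([166.1, 227.6], 0.67, [[0.479, 0.3525, 0.0037]]), ([252.9, 173.5], 0.56, [[0.6614, 0.0225, 0.1589]])]
casting []
rubber_mat [([166.8, 228.9], 0.84, [[0.4739, 0.349, 0.0077]]), ([306.4, 240.2], 0.32, [[0.4298, -0.1814, 0.0118]])]
raw_casting [([345.6, 240.8], 0.75, [[0.4266, -0.3281, 0.0259]])]
block_b [([306.6, 240.4], 0.61, [[0.4291, -0.1821, 0.0117]]), ([186.4, 194.5], 0.61, [[0.6038, 0.2741, 0.0223]])]
cap [([260.7, 242.1], 0.61, [[0.4233, -0.0078, 0.014]])]
tin [([160.3, 174.3], 0.64, [[0.6792, 0.3722, 0.0376]])]
blast_cabinet [([251.1, 195.0], 0.93, [[0.5892, 0.0288, 0.126]])]
```

```bash
python3 - <<'E'
from h import *
a=cv2.imread("pics/scene0.png");cv2.imwrite("pics/scene0b.png",cv2.resize(a[110:330,110:400],None,fx=2.7,fy=2.7,interpolation=cv2.INTER_CUBIC))
a=cv2.imread("pics/top0.png");cv2.imwrite("pics/top0b.png",cv2.resize(a[90:290,110:380],None,fx=2.9,fy=2.9,interpolation=cv2.INTER_CUBIC))
E
```

```text
(no output)
```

View pics/scene0b.png

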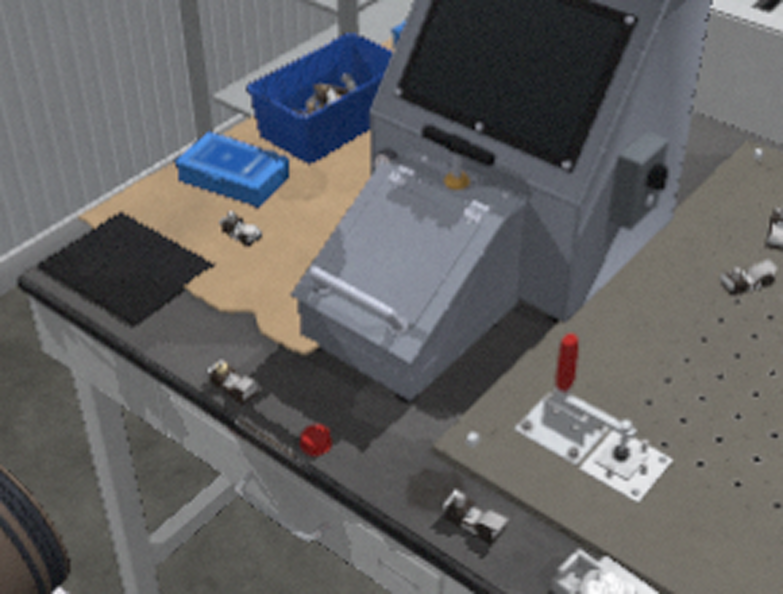

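View pics/top0b.png

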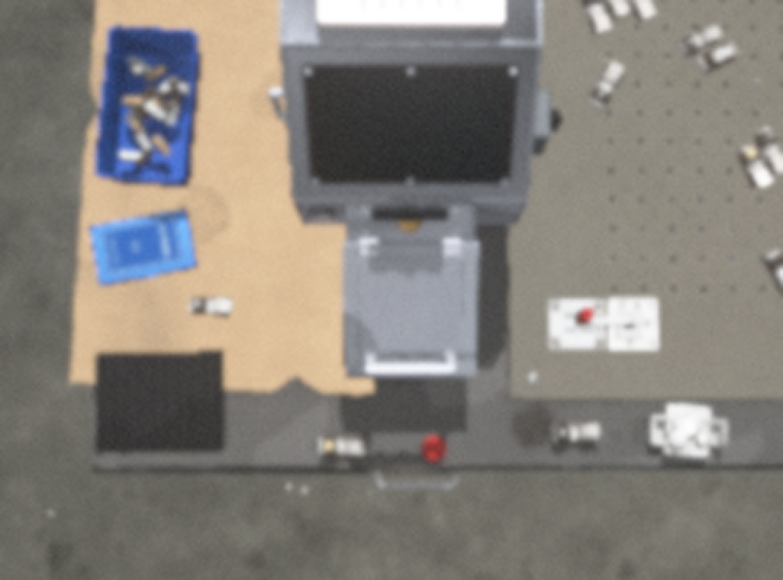

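```bash
python3 - <<'E'
from h import *
def plane(P):
    m=P.mean(0)
    for _ in range(4):
        n=np.linalg.svd(P-m,full_matrices=False)[2][2]; d=np.abs((P-m)@n); P=P[d<max(2.5*d.std(),1e-3)]; m=P.mean(0)
    return n*np.sign(n[2]),m,len(P),d.std()
for n in("scene","top"):
    c=r.capture(n);P=cloud(c)
    Q=P.reshape(-1,3);Q=Q[~np.isnan(Q).any(1)]
    def box(x,y,z): return Q[(Q[:,0]>x[0])&(Q[:,0]<x[1])&(Q[:,1]>y[0])&(Q[:,1]<y[1])&(Q[:,2]>z[0])&(Q[:,2]<z[1])]
    b=box((.35,.45),(.02,.1),(-.03,.03)); print(n,"bench z",np.median(b[:,2]))
    L=box((.54,.63),(-.02,.07),(.08,.17)); nn,m,k,s=plane(L)
    print(" lid n",nn.round(4),"slope",np.degrees(np.arccos(nn[2])),"yaw",np.degrees(np.arctan2(-nn[1],-nn[0])),m,k,s)
    # lid pts on plane
    A=box((.46,.68),(-.12,.16),(.05,.2)); h=(A-m)@nn
    I=A[np.abs(h)<.005]; print(" lid ext",[ (round(x,3),I[(abs(I[:,0]-x)<.008)][:,1].min().round(4),I[(abs(I[:,0]-x)<.008)][:,1].max().round(4)) for x in(.52,.55,.58,.61,.64)], "x",np.percentile(I[:,0],[0.5,99.5]))
    H=A[(h>.025)&(h<.06)&(A[:,0]<.56)]; 
    print(" handle",len(H),H.mean(0),H.min(0),H.max(0),"h",np.percentile((H-m)@nn,[5,50,95]))
    if len(H)>5: print("  line dx/dy",np.polyfit(H[:,1],H[:,0],1))
    T=box((.66,.705),(-.04,.1),(.195,.25)); print(" T",len(T),T.mean(0),T.min(0),T.max(0),np.percentile(T[:,2],[10,50,90]),np.polyfit(T[:,1],T[:,0],1))
    F=box((.695,.74),(-.1,.14),(.08,.17));F=F[(F[:,1]<-.07)|(F[:,1]>.1)]
    if len(F)>20: print(" front",plane(F))
    W=box((.73,.82),(-.05,.1),(.2,.34)); nn,m,k,s=plane(W);print(" win",nn,m,k,"yaw",np.degrees(np.arctan2(-nn[1],-nn[0])))
    Mx=box((.35,.56),(.24,.46),(-.02,.02))
    for nm in("rubber_mat","tin","block_b"):
        for g in r.regions_of(nm,n)[:2]:
            q=P[g["pixels"]];q=q[~np.isnan(q).any(1)];print(" ",nm,round(g["conf"],2),np.percentile(q,[2,50,98],axis=0).round(3).tolist(),cv2.minAreaRect((q[:,:2]*1000).astype(np.float32)))
E
```

```text
scene bench z -0.0015959306869637313
 lid n [-0.5008  0.0057  0.8656] slope 30.052505846949686 yaw -0.6530252161682388 [0.58387291 0.02349043 0.12434301] 375 0.0004262451272267798
 lid ext [(0.52, np.float64(-0.0521), np.float64(0.1146)), (0.55, np.float64(-0.0514), np.float64(0.1149)), (0.58, np.float64(-0.0519), np.float64(0.1149)), (0.61, np.float64(-0.0521), np.float64(0.1144)), (0.64, np.float64(-0.0507), np.float64(0.1142))] x [0.50538891 0.66131416]
 handle 159 [0.50942272 0.02736639 0.12427574] [ 0.50341303 -0.02493831  0.11281253] [0.51770241 0.08620196 0.13164818] h [0.03169534 0.03771566 0.04177045]
  line dx/dy [-0.00503268  0.50956045]
 T 162 [0.68537529 0.02825606 0.21119384] [ 0.67817051 -0.01289178  0.1966237 ] [0.69602299 0.07486604 0.21758446] [0.20417738 0.21243908 0.21595951] [-0.01338147  0.68575339]
 front (array([0.99999282, 0.00305876, 0.00223909]), array([ 0.71226882, -0.04434579,  0.13334839]), 148, np.float64(0.0005165493288287456))
 win [-0.80238171 -0.00216782  0.59680724] [0.77575828 0.0213794  0.27381634] 980 yaw 0.15479755442933868
  rubber_mat 0.97 [[
[... 2021 characters left out ...]
0.481, 0.359, 0.005], [0.543, 0.439, 0.014]] ((481.7095947265625, 359.37005615234375), (168.48333740234375, 130.14828491210938), 89.97997283935547)
  tin 0.89 [[0.634, 0.317, 0.009], [0.676, 0.377, 0.038], [0.721, 0.44, 0.046]] ((679.330810546875, 383.8914489746094), (89.96172332763672, 134.65635681152344), 10.083849906921387)
  block_b 0.62 [[0.427, -0.216, 0.002], [0.438, -0.188, 0.015], [0.45, -0.157, 0.028]] ((438.2767333984375, -187.3544464111328), (61.813777923583984, 23.189525604248047), 89.87894439697266)
  block_b 0.52 [[0.593, 0.266, 0.006], [0.604, 0.292, 0.02], [0.614, 0.316, 0.03]] ((604.3890380859375, 291.115966796875), (56.1861457824707, 23.676326751708984), 85.36058044433594)
```

```bash
cat > plan.py <<'E'
# plan(wps): wps=[(pos, pitchtilt_deg or R, nrows)], total 10 rows; claw given per wp
import json,os,numpy as np
from scipy.spatial.transform import Rotation as R, Slerp
def tool(tilt=0,yaw=0): # tilt>0: fingers lean forward(+x) while pointing down
    return R.from_euler('z',yaw,degrees=True)*R.from_euler('y',-tilt,degrees=True)*R.from_euler('x',180,degrees=True)
def load():
    if os.path.exists('cmd.json'):
        d=json.load(open('cmd.json'));return np.array(d['p']),R.from_quat(d['q'])
    return np.array([.169,.654,.227]),R.from_euler('xyz',[180,0,-14.49],degrees=True)
def plan(wps):
    p0,q0=load();p,q=p0,q0;T=[];D=[];C=[]
    for pos,rot,n,claw in wps:
        pos=np.array(pos,float)
        S=Slerp([0,1],R.concatenate([q,rot]))
        ang=np.degrees((q.inv()*rot).magnitude())
        if np.linalg.norm(pos-p)/n>.0625 or ang/n>10.7: print("FAST",np.linalg.norm(pos-p)/n,ang/n)
        for k in range(1,n+1):
            t=k/n; pp=p+(pos-p)*t; qq=S(t)
            T.append((q0.inv().apply(pp-p0)/.5).round(3).tolist());D.append(((q0.inv()*qq).as_rotvec(degrees=True)/360).round(4).tolist());C.append(claw)
        p,q=pos,rot
    assert len(T)==10,len(T)
    pe=p0+q0.apply(np.array(T[-1])*.5); qe=q0*R.from_rotvec(np.array(D[-1])*360,degrees=True)
    json.dump({'p':pe.tolist(),'q':qe.as_quat().tolist()},open('cmd.json','w'))
    print(json.dumps(T));print(json.dumps(D));print(C)
E
python3 - <<'E'
from plan import *
plan([([.25,.54,.33],tool(0,-10),4,0),([.5,.25,.33],tool(0,0),6,0)])
plan([([.6865,.03,.33],tool(),6,0),([.6865,.03,.245],tool(),4,0)])
E
```

```text
FAST 0.0638139657302555 1.6666666666666667
[[0.053, 0.045, -0.052], [0.107, 0.09, -0.103], [0.16, 0.135, -0.154], [0.214, 0.18, -0.206], [0.319, 0.253, -0.206], [0.424, 0.326, -0.206], [0.529, 0.398, -0.206], [0.633, 0.471, -0.206], [0.738, 0.544, -0.206], [0.843, 0.617, -0.206]]
[[-0.0, 0.0, -0.0031], [-0.0, 0.0, -0.0062], [0.0, 0.0, -0.0094], [0.0, 0.0, -0.0125], [0.0, 0.0, -0.0171], [0.0, 0.0, -0.0217], [-0.0, 0.0, -0.0264], [-0.0, 0.0, -0.031], [-0.0, 0.0, -0.0356], [0.0, 0.0, -0.0403]]
[0, 0, 0, 0, 0, 0, 0, 0, 0, 0]
[[0.062, 0.073, 0.0], [0.124, 0.147, 0.0], [0.187, 0.22, 0.0], [0.249, 0.293, 0.0], [0.311, 0.367, 0.0], [0.373, 0.44, 0.0], [0.373, 0.44, 0.043], [0.373, 0.44, 0.085], [0.373, 0.44, 0.128], [0.373, 0.44, 0.17]]
[[-0.0, 0.0, 0.0], [-0.0, 0.0, 0.0], [-0.0, 0.0, 0.0], [-0.0, 0.0, 0.0], [-0.0, 0.0, 0.0], [-0.0, 0.0, 0.0], [-0.0, 0.0, 0.0], [-0.0, 0.0, 0.0], [-0.0, 0.0, 0.0], [-0.0, 0.0, 0.0]]
[0, 0, 0, 0, 0, 0, 0, 0, 0, 0]
```

Call:
jog_arm(travel=[[0.06,0.05,-0.06],[0.12,0.1,-0.12],[0.17,0.145,-0.17],[0.23,0.19,-0.206],[0.33,0.26,-0.206],[0.43,0.33,-0.206],[0.53,0.4,-0.206],[0.62,0.46,-0.206],[0.7,0.52,-0.206],[0.75,0.55,-0.206]], dr=[[0,0,-0.0031],[0,0,-0.0062],[0,0,-0.0094],[0,0,-0.0125],[0,0,-0.0171],[0,0,-0.0217],[0,0,-0.0264],[0,0,-0.031],[0,0,-0.0356],[0,0,-0.0403]], claw=[0,0,0,0,0,0,0,0,0,0])

```text
time_s: 2.95
tcp_pos: [0.4642, 0.2915, 0.33]
eef_rot: [-180.0, -0.0, -0.0]
contact_force: [-0.2, 1.7, -0.3]
gripper_width: 0.0005
gripper_force: 0.0
```

```bash
python3 - <<'E'
from plan import *
import json
from plant import r
s=r.get_state();print(s["tcp_pos"],s["joints"],s["time_s"])
json.dump({'p':[.4632,.294,.33],'q':tool().as_quat().tolist()},open('cmd.json','w'))
plan([([.6865,.03,.33],tool(),7,0),([.6865,.03,.235],tool(),3,0)])
E
```

```text
[0.46421258 0.29148846 0.32995831] [ 5.26130169e+01  5.56783945e+00 -5.57436225e+00  7.85967203e-03
 -7.88222819e+01  3.73767088e+01] 2.95
[[0.064, 0.075, 0.0], [0.128, 0.151, 0.0], [0.191, 0.226, 0.0], [0.255, 0.302, 0.0], [0.319, 0.377, 0.0], [0.383, 0.453, 0.0], [0.447, 0.528, 0.0], [0.447, 0.528, 0.063], [0.447, 0.528, 0.127], [0.447, 0.528, 0.19]]
[[0.0, 0.0, 0.0], [0.0, 0.0, 0.0], [0.0, 0.0, 0.0], [0.0, 0.0, 0.0], [0.0, 0.0, 0.0], [0.0, 0.0, 0.0], [0.0, 0.0, 0.0], [0.0, 0.0, 0.0], [0.0, 0.0, 0.0], [0.0, 0.0, 0.0]]
[0, 0, 0, 0, 0, 0, 0, 0, 0, 0]
```

Call:
jog_arm(travel=[[0.064,0.075,0.0],[0.128,0.151,0.0],[0.191,0.226,0.0],[0.255,0.302,0.0],[0.319,0.377,0.0],[0.383,0.453,0.0],[0.447,0.528,0.0],[0.447,0.528,0.08],[0.447,0.528,0.16],[0.447,0.528,0.19]], dr=[[0.0,0.0,0.0],[0.0,0.0,0.0],[0.0,0.0,0.0],[0.0,0.0,0.0],[0.0,0.0,0.0],[0.0,0.0,0.0],[0.0,0.0,0.0],[0.0,0.0,0.0],[0.0,0.0,0.0],[0.0,0.0,0.0]], claw=[0,0,0,0,0,0,0,0,0,0])

```text
time_s: 4.2
tcp_pos: [0.6856, 0.0291, 0.2318]
eef_rot: [180.0, 0.2, -0.0]
contact_force: [0.1, 0.5, 0.0]
gripper_width: 0.0004
gripper_force: 0.0
```

```bash
python3 - <<'E'
from h import *
c=r.capture("scene");cv2.imwrite("pics/s1.png",cv2.resize(c["pixels"][100:250,190:390,::-1],None,fx=3.5,fy=3.5,interpolation=cv2.INTER_CUBIC))
s=r.get_state();print(s["tcp_pos"],s["contact_force"])
E
```

```text
[0.68551089 0.02933628 0.23118396] [-0.82082279  0.09160268 -2.25419987]
```

View pics/s1.png

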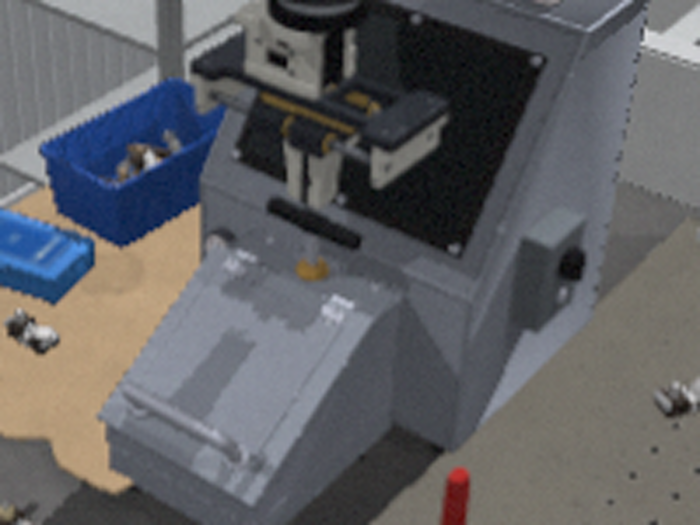

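The closed fingertips stand right above the T-bar's middle (crop ~315,210). Now I push down.

Call:
jog_arm(travel=[[0,0,0.006],[0,0,0.012],[0,0,0.018],[0,0,0.022],[0,0,0.026],[0,0,0.03],[0,0,0.034],[0,0,0.038],[0,0,0.042],[0,0,0.044]], dr=[[0,0,0],[0,0,0],[0,0,0],[0,0,0],[0,0,0],[0,0,0],[0,0,0],[0,0,0],[0,0,0],[0,0,0]], claw=[0,0,0,0,0,0,0,0,0,0])

```text
time_s: 5.5
tcp_pos: [0.6868, 0.0295, 0.213]
eef_rot: [180.0, -0.0, 0.0]
contact_force: [-0.6, 0.5, 3.9]
gripper_width: 0.0009
gripper_force: 1.8
```

Call:
jog_arm(travel=[[0,0,0.001],[0,0,0.002],[0,0,0.003],[0,0,0.004],[0,0,0.005],[0,0,0.006],[0,0,0.007],[0,0,0.008],[0,0,0.008],[0,0,0.008]], dr=[[0,0,0],[0,0,0],[0,0,0],[0,0,0],[0,0,0],[0,0,0],[0,0,0],[0,0,0],[0,0,0],[0,0,0]], claw=[0,0,0,0,0,0,0,0,0,0])

```text
time_s: 6.75
tcp_pos: [0.687, 0.0295, 0.2108]
eef_rot: [180.0, -0.1, 0.1]
contact_force: [-5.9, 0.3, 14.0]
gripper_width: 0.0006
gripper_force: 7.0
```

Call:
jog_arm(travel=[[0,0,0.001],[0,0,0.002],[0,0,0.003],[0,0,0.003],[0,0,0.003],[0,0,0.003],[0,0,0.003],[0,0,0.003],[0,0,0.003],[0,0,0.003]], dr=[[0,0,0],[0,0,0],[0,0,0],[0,0,0],[0,0,0],[0,0,0],[0,0,0],[0,0,0],[0,0,0],[0,0,0]], claw=[0,0,0,0,0,0,0,0,0,0])

```text
time_s: 8.0
tcp_pos: [0.6871, 0.0295, 0.2107]
eef_rot: [180.0, -0.2, 0.1]
contact_force: [-8.9, 1.7, 21.0]
gripper_width: 0.0006
gripper_force: 10.1
```

```bash
sed -i "s/    return R.from_euler('z',yaw,degrees=True)\*R.from_euler('y',-tilt,degrees=True)/    return R.from_euler('y',-tilt,degrees=True)*R.from_euler('z',yaw,degrees=True)/" plan.py
python3 - <<'E'
from plan import *
p,q=load();p=p-[0,0,.5*(.044+.008+.003)]
json.dump({'p':p.tolist(),'q':q.as_quat().tolist()},open('cmd.json','w'));print(p)
plan([([.6865,.03,.27],tool(),2,0),([.56,.03,.27],tool(10,-80),8,.6)])
n=np.array([-.5,0,.866]);b=np.array([.512,.03,.1185])
plan([(b+n*.055,tool(30,-90),4,.6),(b-n*.017,tool(30,-90),3,.6),(b-n*.017,tool(30,-90),3,0)])
E
```

```text
[0.6867 0.03   0.2075]
[[-0.0, -0.0, -0.062], [-0.0, -0.0, -0.125], [-0.032, -0.0, -0.125], [-0.064, -0.0, -0.125], [-0.095, -0.0, -0.125], [-0.127, -0.0, -0.125], [-0.159, -0.0, -0.125], [-0.19, -0.0, -0.125], [-0.222, -0.0, -0.125], [-0.253, -0.0, -0.125]]
[[0.0, 0.0, 0.0], [0.0, 0.0, 0.0], [0.0024, 0.0029, 0.0277], [0.0048, 0.0058, 0.0554], [0.0073, 0.0087, 0.0831], [0.0097, 0.0116, 0.1108], [0.0121, 0.0144, 0.1385], [0.0145, 0.0173, 0.1662], [0.017, 0.0202, 0.1939], [0.0194, 0.0231, 0.2216]]
[0, 0, 0.6, 0.6, 0.6, 0.6, 0.6, 0.6, 0.6, 0.6]
[[-0.008, 0.046, 0.045], [-0.016, 0.091, 0.089], [-0.024, 0.137, 0.134], [-0.032, 0.182, 0.178], [-0.029, 0.166, 0.223], [-0.026, 0.15, 0.268], [-0.024, 0.134, 0.314], [-0.024, 0.134, 0.314], [-0.024, 0.134, 0.314], [-0.024, 0.134, 0.314]]
[[0.0139, 0.0012, 0.0069], [0.0277, 0.0024, 0.0138], [0.0416, 0.0036, 0.0206], [0.0554, 0.0049, 0.0275], [0.0554, 0.0049, 0.0275], [0.0554, 0.0049, 0.0275], [0.0554, 0.0049, 0.0275], [0.0554, 0.0049, 0.0275], [0.0554, 0.0049, 0.0275], [0.0554, 0.0049, 0.0275]]
[0.6, 0.6, 0.6, 0.6, 0.6, 0.6, 0.6, 0, 0, 0]
```

Call:
jog_arm(travel=[[0,0,-0.062],[0,0,-0.125],[-0.032,0,-0.125],[-0.064,0,-0.125],[-0.095,0,-0.125],[-0.127,0,-0.125],[-0.159,0,-0.125],[-0.19,0,-0.125],[-0.222,0,-0.125],[-0.253,0,-0.125]], dr=[[0.0,0.0,0.0],[0.0,0.0,0.0],[0.0024,0.0029,0.0277],[0.0048,0.0058,0.0554],[0.0073,0.0087,0.0831],[0.0097,0.0116,0.1108],[0.0121,0.0144,0.1385],[0.0145,0.0173,0.1662],[0.017,0.0202,0.1939],[0.0194,0.0231,0.2216]], claw=[0,0,0.6,0.6,0.6,0.6,0.6,0.6,0.6,0.6])

```text
time_s: 9.25
tcp_pos: [0.5596, 0.0294, 0.2691]
eef_rot: [-170.1, -1.7, -80.5]
contact_force: [-0.6, -0.3, -0.2]
gripper_width: 0.0527
gripper_force: 0.0
```

Call:
jog_arm(travel=[[-0.008,0.046,0.045],[-0.016,0.091,0.089],[-0.024,0.137,0.134],[-0.032,0.182,0.178],[-0.029,0.166,0.223],[-0.026,0.15,0.268],[-0.024,0.134,0.314],[-0.024,0.134,0.314],[-0.024,0.134,0.314],[-0.024,0.134,0.314]], dr=[[0.0139,0.0012,0.0069],[0.0277,0.0024,0.0138],[0.0416,0.0036,0.0206],[0.0554,0.0049,0.0275],[0.0554,0.0049,0.0275],[0.0554,0.0049,0.0275],[0.0554,0.0049,0.0275],[0.0554,0.0049,0.0275],[0.0554,0.0049,0.0275],[0.0554,0.0049,0.0275]], claw=[0.6,0.6,0.6,0.6,0.6,0.6,0.6,0.1,0,0], newtons=20)

```text
time_s: 10.5
tcp_pos: [0.541, 0.0234, 0.1459]
eef_rot: [-154.2, 1.2, -89.3]
contact_force: [0.7, -0.2, 0.6]
gripper_width: 0.0278
gripper_force: 0.0
```

```bash
python3 - <<'E'
from plan import *
from plant import r
s=r.get_state();print({k:np.round(s[k],3).tolist() for k in s})
E
```

```text
{'time_s': 10.5, 'joints': [23.383, -1.459, -58.225, 44.663, -12.35, -65.104], 'qd': [0.073, -0.131, 0.038, 0.298, 0.153, -0.101], 'joint_torque': [-0.132, -20.212, 22.711, 3.16, 0.605, 0.038], 'tcp_pos': [0.541, 0.023, 0.146], 'eef_rot': [-154.244, 1.2, -89.325], 'contact_force': [0.671, -0.199, 0.555], 'moment': [0.033, 1.38, 0.011], 'gripper_force': 0.0, 'gripper_width': 0.028}
```

```bash
cat > kin.py <<'E'
import numpy as np
from scipy.optimize import least_squares
from scipy.spatial.transform import Rotation as R
from plan import tool
def fk(k,q):
    a1,d1,L2,a3,L3,L6=k; q1,q2,q3,q4,q5,q6=q
    B=R.from_euler('z',q1,degrees=True)
    U=B*R.from_euler('y',q2,degrees=True); F=B*R.from_euler('y',q2-q3,degrees=True)
    w=B.apply([a1,0,d1])+U.apply([0,0,L2])+F.apply([L3,0,a3])
    T=F*R.from_euler('x',q4*S4,degrees=True)*R.from_euler('y',-q5,degrees=True)
    t=w+T.apply([L6,0,0])
    return t,T
S4=1
D=[([92.02,20.592,.634,-.0203,-70.134,-16.507],[.16873,.65308,.22562]),
([52.613,5.5678,-5.5744,.0079,-78.822,37.3767],[.46421,.29149,.32996]),
([23.383,-1.459,-58.225,44.663,-12.35,-65.104],[.541,.0234,.1459])]
def fit(d=D):
    f=lambda k:np.concatenate([fk(k,q)[0]-p for q,p in d])
    s=least_squares(f,[.1,.4,.35,.03,.35,.25]);return s.x,np.abs(s.fun).max()
E
cat > t.py <<'E'
import kin;from kin import *
for s in(1,-1):
    kin.S4=s;k,e=fit();print(s,k.round(4),e)
    t,T=fk(k,D[2][0]);print(T.apply([1,0,0]), R.from_euler('xyz',[-154.244,1.2,-89.325],degrees=True).apply([0,0,1]))
E
python3 t.py
```

```text
1 [ 0.6864 -1.6481  0.2224  0.5331 -0.3084 -1.1222] 0.19231772817699921
[ 0.3149462   0.29997673 -0.90045702] [ 0.43428722  0.02397972 -0.90045521]
-1 [-0.1519  1.1823  0.7515 -0.2214  0.6481  1.2457] 0.19184272496343024
[ 0.43428344  0.02397999 -0.90045702] [ 0.43428722  0.02397972 -0.90045521]
```

```bash
sed -i 's/a1,d1,L2,a3,L3,L6=k/a1,d1,L2,a3,L3,L6,e=k/; s/B.apply(\[a1,0,d1\])/B.apply([a1,e,d1])/; s/.35,.25\]/.35,.25,-.19]/; s/^S4=1/S4=-1/' kin.py
cat >> kin.py <<'E'
LO=np.array([-176.03,-82.01,-58.28,-173.87,-174.79]);HI=np.array([176.03,121.73,71.71,95.51,-.11])
def ik(k,p,rot,seeds=([0,10,-10,0,-70],[20,0,-50,20,-30],[20,0,-30,-20,-50])):
    z=rot.apply([0,0,1]);best=None
    for s in seeds:
        f=lambda q:np.r_[(fk(k,np.r_[q,0])[0]-p)*5,fk(k,np.r_[q,0])[1].apply([1,0,0])-z]
        m=least_squares(f,s,bounds=(LO,HI),x_scale=30)
        if best is None or m.cost<best.cost: best=m
    e=fk(k,np.r_[best.x,0])[0]-p
    return best.x.round(1),(np.abs(e).max()*1000).round(1)
E
cat > t.py <<'E'
from kin import *
k,e=fit();print(k.round(4),e)
for s in D: print((fk(k,s[0])[0]-s[1]).round(4))
for n,p,t in[("bar",[.512,.03,.1065],0),("bar",[.515,.03,.1065],10),("bar",[.517,.03,.1065],15),("cast",[.6,.03,.053],30),("cast",[.58,.03,.055],30),("cast",[.58,.03,.055],25),("cast",[.58,.03,.16],30),("cast",[.58,.03,.055],20),("end",[.63,.03,.30],0),("end",[.63,.03,.30],-15)]:
    print(n,p,t,*ik(k,np.array(p),tool(t,0)))
E
python3 t.py
```

```text
[ 0.2545 -0.1898  0.495   0.1444  0.1844  0.0978 -0.1873] 0.022914791227697073
[-0.0045  0.0042  0.0229]
[-0.0048  0.0011 -0.0189]
[ 0.0014 -0.009  -0.004 ]
bar [0.512, 0.03, 0.1065] 0 [ 24.4   1.9 -58.3  -0.7 -30.8] 12.6
bar [0.515, 0.03, 0.1065] 10 [ 24.9   0.5 -58.3   8.5 -24.1] 19.0
bar [0.517, 0.03, 0.1065] 15 [ 25.1  -0.1 -58.3  15.1 -21.1] 22.5
cast [0.6, 0.03, 0.053] 30 [ 22.1  11.4 -58.3  95.5  -9.9] 29.9
cast [0.58, 0.03, 0.055] 30 [ 22.4   9.6 -58.3  90.7  -9.1] 37.5
cast [0.58, 0.03, 0.055] 25 [ 22.2  10.  -58.3  67.1  -8.2] 32.6
cast [0.58, 0.03, 0.16] 30 [ 23.9   2.  -51.   52.2 -14.8] 0.0
cast [0.58, 0.03, 0.055] 20 [ 22.1  10.6 -58.3  42.8  -8.9] 27.8
end [0.63, 0.03, 0.3] 0 [ 20.   16.8   7.8   0.  -81. ] 0.0
end [0.63, 0.03, 0.3] -15 [ 19.2  20.5  13.5  -4.9 -97.1] 0.0
```

```bash
cat > t2.py <<'E'
import kin
from kin import *
def mk(mode):
    def fk(k,q):
        a1,d1,L2,a3,L3,L6,e=k; q1,q2,q3,q4,q5,q6=q
        B=R.from_euler('z',q1,degrees=True);U=B*R.from_euler('y',q2,degrees=True);F=B*R.from_euler('y',q2-q3,degrees=True)
        G=F*R.from_euler('x',-q4,degrees=True);T=G*R.from_euler('y',-q5,degrees=True)
        w=B.apply([a1,0,d1])+U.apply([0,0,L2])+F.apply([L3,0,a3])+T.apply([L6,0,0])
        w=w+{0:B,1:G,2:T}[mode].apply([0,e,0]) if mode<3 else w+G.apply([0,0,e])
        return w,T
    return fk
for m in range(3):
    kin.fk=mk(m)
    for a in([0,.3,.35,.03,.35,.25,-.19],[0,.2,.4,.0,.4,.2,-.19]):
        f=lambda k:np.concatenate([np.r_[kin.fk(k,q)[0]-p] for q,p in D]+[1e-3*(np.array(k)-a)])
        s=least_squares(f,a);print(m,s.x.round(4),np.abs(s.fun[:9]).max().round(5))
E
python3 t2.py
```

```text
0 [ 0.2545 -0.1897  0.495   0.1443  0.1844  0.0979 -0.1873] 0.02291
0 [ 0.2545 -0.1897  0.495   0.1443  0.1844  0.0979 -0.1873] 0.02291
1 [ 0.000e+00  1.986e-01  6.016e-01  1.000e-04  4.635e-01  3.780e-01
 -1.918e-01] 1e-05
1 [ 0.000e+00  1.986e-01  6.016e-01  1.000e-04  4.635e-01  3.780e-01
 -1.918e-01] 1e-05
2 [ 0.000e+00  1.986e-01  6.016e-01  1.000e-04  4.635e-01  3.780e-01
 -1.918e-01] 1e-05
2 [ 0.000e+00  1.986e-01  6.016e-01  1.000e-04  4.635e-01  3.780e-01
 -1.918e-01] 1e-05
```

```bash
sed -i 's/^    w=B.apply.*/    w=B.apply([0,0,d1])+U.apply([0,0,L2])+F.apply([L3,0,a3])/; s/^    t=w+T.apply.*/    t=w+T.apply([L6,e,0])/' kin.py
cat > t.py <<'E'
from kin import *
k=np.array([0,.1986,.6016,.0001,.4635,.378,-.1918])
for s in D: print((fk(k,s[0])[0]-s[1]).round(4))
for n,p,t in[("bar",[.512,.03,.1065],0),("bar",[.515,.03,.1065],10),("bar",[.5,.03,.1065],-10),("bar",[.5,.03,.15],0),("cast",[.6,.03,.053],30),("cast",[.58,.03,.055],30),("cast",[.58,.03,.055],20),("cast",[.6,.03,.055],20),("cast",[.58,.03,.16],20),("cast",[.58,.03,.055],10),("cast",[.55,.03,.055],0),("end",[.63,.03,.30],0),("end",[.63,.03,.30],-15),("mat",[.48,.36,.02],0),("mat",[.48,.36,.02],20)]:
    print(n,p,t,*ik(k,np.array(p),tool(t,0)))
E
python3 t.py
```

```text
[ 0.     -0.0001 -0.    ]
[-0.     -0.0001 -0.    ]
[-0. -0. -0.]
bar [0.512, 0.03, 0.1065] 0 [ 25.3  12.  -28.8  -0.  -49.2] 0.0
bar [0.515, 0.03, 0.1065] 10 [ 28.7   6.6 -40.    8.4 -34.9] 0.0
bar [0.5, 0.03, 0.1065] -10 [ 22.8  17.  -20.8  -4.4 -61.6] 0.0
bar [0.5, 0.03, 0.15] 0 [ 25.9   8.  -27.1  -0.  -54.9] 0.0
cast [0.6, 0.03, 0.053] 30 [ 20.1  13.8 -49.6  24.4  -3. ] 5.2
cast [0.58, 0.03, 0.055] 30 [ 20.5  12.  -52.2  27.5  -3. ] 6.1
cast [0.58, 0.03, 0.055] 20 [ 10.5  12.  -58.3  73.7  -3.5] 1.0
cast [0.6, 0.03, 0.055] 20 [  1.4  13.3 -57.1  95.5  -0.5] 0.4
cast [0.58, 0.03, 0.16] 20 [ 27.4   4.  -41.2  19.4 -28.3] 0.0
cast [0.58, 0.03, 0.055] 10 [ 24.9  16.6 -35.5   8.7 -29.1] 0.0
cast [0.55, 0.03, 0.055] 0 [ 23.5  19.  -27.2   0.  -43.8] 0.0
end [0.63, 0.03, 0.3] 0 [ 20.4  14.3   1.4  -0.  -77.1] 0.0
end [0.63, 0.03, 0.3] -15 [ 17.6  24.2  15.8  -4.5 -95.9] 0.0
mat [0.48, 0.36, 0.02] 0 [ 55.5  25.4 -22.6   0.  -42.1] 0.0
mat [0.48, 0.36, 0.02] 20 [ 49.5  18.6 -55.4  80.1 -15.3] 0.0
```

```bash
python3 - <<'E'
from plan import *
from plant import r
s=r.get_state()
json.dump({'p':s['tcp_pos'].tolist(),'q':R.from_euler('xyz',s['eef_rot'],degrees=True).as_quat().tolist()},open('cmd.json','w'))
plan([([.512,.03,.185],tool(0,-90),4,.35),([.512,.03,.1065],tool(0,-90),3,.35),([.512,.03,.1065],tool(0,-90),3,0)])
E
```

```text
[[-0.004, 0.005, -0.024], [-0.008, 0.009, -0.048], [-0.012, 0.014, -0.071], [-0.016, 0.018, -0.095], [-0.014, 0.041, -0.048], [-0.013, 0.064, -0.001], [-0.012, 0.086, 0.046], [-0.012, 0.086, 0.046], [-0.012, 0.086, 0.046], [-0.012, 0.086, 0.046]]
[[-0.0179, 0.0009, 0.0003], [-0.0358, 0.0018, 0.0005], [-0.0536, 0.0028, 0.0008], [-0.0715, 0.0037, 0.0011], [-0.0715, 0.0037, 0.0011], [-0.0715, 0.0037, 0.0011], [-0.0715, 0.0037, 0.0011], [-0.0715, 0.0037, 0.0011], [-0.0715, 0.0037, 0.0011], [-0.0715, 0.0037, 0.0011]]
[0.35, 0.35, 0.35, 0.35, 0.35, 0.35, 0.35, 0, 0, 0]
```

Call:
jog_arm(travel=[[-0.004,0.005,-0.024],[-0.008,0.009,-0.048],[-0.012,0.014,-0.071],[-0.016,0.018,-0.095],[-0.014,0.041,-0.048],[-0.013,0.064,-0.001],[-0.012,0.086,0.046],[-0.012,0.086,0.046],[-0.012,0.086,0.046],[-0.012,0.086,0.046]], dr=[[-0.0179,0.0009,0.0003],[-0.0358,0.0018,0.0005],[-0.0536,0.0028,0.0008],[-0.0715,0.0037,0.0011],[-0.0715,0.0037,0.0011],[-0.0715,0.0037,0.0011],[-0.0715,0.0037,0.0011],[-0.0715,0.0037,0.0011],[-0.0715,0.0037,0.0011],[-0.0715,0.0037,0.0011]], claw=[0.35,0.35,0.35,0.35,0.35,0.35,0.35,0.35,0,0], newtons=20)

```text
time_s: 11.75
tcp_pos: [0.513, 0.03, 0.1074]
eef_rot: [-179.9, 0.0, -90.0]
contact_force: [1.2, 0.1, -0.5]
gripper_width: 0.0157
gripper_force: 0.0
```

```bash
cat > arc.py <<'E'
from plan import *
import sys
a0,a1,hold,n=float(sys.argv[1]),float(sys.argv[2]),int(sys.argv[3]),int(sys.argv[4])
def pose(th):
    ang=np.radians(180+15.7)-th; b=np.array([.663,.03,.161])+.157*np.array([np.cos(ang),0,np.sin(ang)])
    tau=-25*th/1.65; t=np.radians(tau)
    return b+.012*np.array([np.sin(t),0,-np.cos(t)]),tool(tau,-90)
w=[(*pose(a0),hold,0)] if hold else []
for i in range(1,n+1): w.append((*pose(a0+(a1-a0)*i/n),1,0))
if hold+n<10: w.append((*pose(a1),10-hold-n,0))
plan(w)
E
python3 arc.py 0 .7 2 8; python3 arc.py .7 1.5 0 10
```

```text
[[-0.0, 0.0, 0.0], [-0.0, 0.001, 0.0], [-0.0, 0.007, -0.026], [-0.0, 0.012, -0.054], [-0.0, 0.014, -0.081], [-0.0, 0.014, -0.109], [-0.0, 0.011, -0.136], [-0.0, 0.006, -0.163], [-0.0, -0.002, -0.189], [-0.0, -0.011, -0.215]]
[[-0.0, 0.0, -0.0], [-0.0, 0.0, -0.0], [-0.0037, 0.0, -0.0], [-0.0074, 0.0, -0.0], [-0.0111, 0.0, -0.0], [-0.0148, 0.0, -0.0], [-0.0184, 0.0, -0.0], [-0.0221, 0.0, -0.0], [-0.0258, 0.0, -0.0], [-0.0295, 0.0, -0.0]]
[0, 0, 0, 0, 0, 0, 0, 0, 0, 0]
[[-0.0, -0.007, -0.024], [-0.0, -0.015, -0.048], [-0.0, -0.025, -0.07], [-0.0, -0.037, -0.092], [-0.0, -0.051, -0.113], [-0.0, -0.066, -0.132], [-0.0, -0.083, -0.151], [-0.0, -0.101, -0.168], [-0.0, -0.121, -0.183], [-0.0, -0.142, -0.197]]
[[-0.0033, 0.0, -0.0], [-0.0067, 0.0, -0.0], [-0.0101, 0.0, -0.0], [-0.0134, 0.0, -0.0], [-0.0168, 0.0, -0.0], [-0.0202, 0.0, -0.0], [-0.0236, 0.0, -0.0], [-0.0269, 0.0, -0.0], [-0.0303, 0.0, -0.0], [-0.0337, 0.0, -0.0]]
[0, 0, 0, 0, 0, 0, 0, 0, 0, 0]
```

Call:
jog_arm(travel=[[0,0,0],[0,0,0],[0,0.007,-0.026],[0,0.012,-0.054],[0,0.014,-0.081],[0,0.014,-0.109],[0,0.011,-0.136],[0,0.006,-0.163],[0,-0.002,-0.189],[0,-0.011,-0.215]], dr=[[0,0,0],[0,0,0],[-0.0037,0,0],[-0.0074,0,0],[-0.0111,0,0],[-0.0148,0,0],[-0.0184,0,0],[-0.0221,0,0],[-0.0258,0,0],[-0.0295,0,0]], claw=[0,0,0,0,0,0,0,0,0,0], newtons=20)

```text
time_s: 13.0
tcp_pos: [0.5189, 0.0298, 0.2132]
eef_rot: [169.4, 0.0, -90.0]
contact_force: [7.3, -1.9, -10.1]
gripper_width: 0.0109
gripper_force: 20.0
```

Call:
jog_arm(travel=[[0,-0.007,-0.024],[0,-0.015,-0.048],[0,-0.025,-0.07],[0,-0.037,-0.092],[0,-0.051,-0.113],[0,-0.066,-0.132],[0,-0.083,-0.151],[0,-0.101,-0.168],[0,-0.121,-0.183],[0,-0.142,-0.197]], dr=[[-0.0033,0,0],[-0.0067,0,0],[-0.0101,0,0],[-0.0134,0,0],[-0.0168,0,0],[-0.0202,0,0],[-0.0236,0,0],[-0.0269,0,0],[-0.0303,0,0],[-0.0337,0,0]], claw=[0,0,0,0,0,0,0,0,0,0])

```text
time_s: 14.25
tcp_pos: [0.6037, 0.0296, 0.2989]
eef_rot: [156.9, -0.0, -90.0]
contact_force: [-9.2, 3.2, 10.1]
gripper_width: 0.0112
gripper_force: 20.0
```

```bash
python3 arc.py 1.5 1.69 0 6
```

```text
[[-0.0, -0.007, -0.006], [-0.0, -0.014, -0.012], [-0.0, -0.022, -0.019], [-0.0, -0.03, -0.024], [-0.0, -0.038, -0.03], [-0.0, -0.046, -0.035], [-0.0, -0.046, -0.035], [-0.0, -0.046, -0.035], [-0.0, -0.046, -0.035], [-0.0, -0.046, -0.035]]
[[-0.0013, 0.0, -0.0], [-0.0026, 0.0, -0.0], [-0.0039, 0.0, -0.0], [-0.0053, 0.0, -0.0], [-0.0066, 0.0, -0.0], [-0.0079, 0.0, -0.0], [-0.0079, 0.0, -0.0], [-0.0079, 0.0, -0.0], [-0.0079, 0.0, -0.0], [-0.0079, 0.0, -0.0]]
[0, 0, 0, 0, 0, 0, 0, 0, 0, 0]
```

Call:
jog_arm(travel=[[0,-0.007,-0.006],[0,-0.014,-0.012],[0,-0.022,-0.019],[0,-0.03,-0.024],[0,-0.038,-0.03],[0,-0.046,-0.035],[0,-0.046,-0.035],[0,-0.046,-0.035],[0,-0.046,-0.035],[0,-0.046,-0.035]], dr=[[-0.0013,0,0],[-0.0026,0,0],[-0.0039,0,0],[-0.0053,0,0],[-0.0066,0,0],[-0.0079,0,0],[-0.0079,0,0],[-0.0079,0,0],[-0.0079,0,0],[-0.0079,0,0]], claw=[0,0,0,0,0,0,0,0,0,0])

```text
time_s: 15.5
tcp_pos: [0.6324, 0.0295, 0.3079]
eef_rot: [154.3, -0.0, -89.9]
contact_force: [-5.7, 4.3, 16.1]
gripper_width: 0.0115
gripper_force: 20.0
```

```bash
python3 - <<'E'
from h import *
s=r.get_state();print(s["joints"])
for n in("scene","top"):
    c=r.capture(n);P=cloud(c);Q=P.reshape(-1,3);Q=Q[~np.isnan(Q).any(1)]
    b=Q[(abs(Q[:,1]-.03)<.085)&(abs(Q[:,1]-.03)>.055)&(Q[:,0]>.57)&(Q[:,0]<.67)&(Q[:,2]>.19)&(Q[:,2]<.34)]
    if len(b)>10: a=np.polyfit(b[:,2],b[:,0],1);print(n,len(b),"lean",np.degrees(np.arctan(a[0])),b[:,2].max())
    F=Q[(abs(Q[:,1]-.03)<.07)&(Q[:,0]>.515)&(Q[:,0]<.68)&(Q[:,2]>.03)&(Q[:,2]<.1)]
    print("in box",len(F))
    for w in("casting","lid_handle"): print(w,[(np.round(x["at"],1).tolist(),round(x["conf"],2),deproj(c,x["at"]).round(3).tolist()) for x in r.tip_of(w,n)[:2]])
    cv2.imwrite(f"pics/{n}2.png",cv2.resize(c["pixels"][110:260,190:390,::-1],None,fx=3.5,fy=3.5,interpolation=cv2.INTER_CUBIC))
E
```

```text
[  15.96926075   31.43967875   26.56331969   -7.21021735 -109.78831441
  -16.8755428 ]
scene 466 lean -24.917615797842252 0.32675192470817394
in box 1184
casting [([261.0, 221.6], 0.92, [[0.579, 0.009, 0.072]])]
lid_handle [([335.9, 334.9], 0.69, [[0.428, -0.337, 0.018]]), ([157.1, 212.8], 0.46, [[0.465, 0.341, 0.002]])]
top 243 lean -26.63155613039732 0.3289126613904605
in box 1059
casting [([249.6, 195.3], 0.75, [[0.594, 0.034, 0.073]])]
lid_handle [([249.7, 175.8], 0.79, [[0.608, 0.035, 0.438]])]
```

View pics/scene2.png

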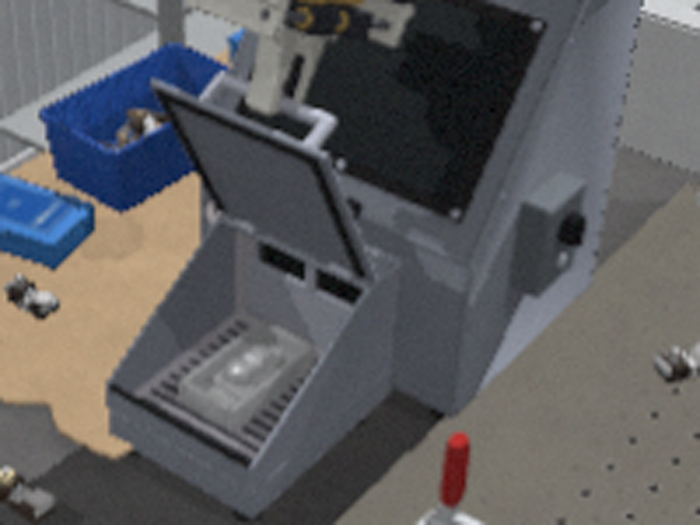

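Call:
jog_arm(travel=[[0,-0.003,-0.004],[0,-0.006,-0.008],[0,-0.008,-0.011],[0,-0.01,-0.011],[0,-0.012,-0.011],[0,-0.012,-0.011],[0,-0.012,-0.011],[0,-0.012,-0.011],[0,-0.012,-0.011],[0,-0.012,-0.011]], dr=[[0,0,0],[0,0,0],[0,0,0],[0,0,0],[0,0,0],[0,0,0],[0,0,0],[0,0,0],[0,0,0],[0,0,0]], claw=[0,0,0,0,0,0,0,0,0,0])

```text
time_s: 17.05
tcp_pos: [0.6332, 0.0294, 0.3083]
eef_rot: [153.2, -0.1, -89.9]
contact_force: [-33.9, 4.6, 8.3]
gripper_width: 0.0111
gripper_force: 20.0
```

```bash
python3 - <<'E'
from h import *
def plane(P):
    m=np.median(P,0)
    for _ in range(5):
        n=np.linalg.svd(P-m,full_matrices=False)[2][2]; d=np.abs((P-m)@n); P=P[d<max(2*d.std(),1e-3)]; m=P.mean(0)
    return n,m,len(P)
for n in("scene",):
    c=r.capture(n);P=cloud(c);Q=P.reshape(-1,3);Q=Q[~np.isnan(Q).any(1)]
    b=Q[(abs(Q[:,1]-.03)<.085)&(Q[:,0]>.57)&(Q[:,0]<.67)&(Q[:,2]>.19)&(Q[:,2]<.32)]
    nn,m,k=plane(b);print(nn,k,"lean",90-np.degrees(np.arccos(abs(nn[2]))))
np.save("Qs.npy",Q)
ct=r.capture("top");Pt=cloud(ct).reshape(-1,3);np.save("Qt.npy",Pt[~np.isnan(Pt).any(1)])
for nm in("Qs","Qt"):
    Q=np.load(nm+".npy")
    F=Q[(abs(Q[:,1]-.03)<.072)&(Q[:,0]>.517)&(Q[:,0]<.675)&(Q[:,2]>.03)&(Q[:,2]<.09)]
    print(nm,np.histogram(F[:,2],bins=np.arange(.03,.092,.004)))
    G=F[F[:,2]>.06]
    print(len(G),np.percentile(G,[1,50,99],axis=0).round(4).tolist(),cv2.minAreaRect((G[:,:2]*1000).astype(np.float32)))
    H=F[F[:,2]<.05];print(" floor z",np.median(H[:,2]),np.percentile(H[:,0],[1,99]),np.percentile(H[:,1],[1,99]))
for w in("scene","top"):
    for g in r.regions_of("casting",w)[:1]: 
        P=cloud(c if w=="scene" else ct)[g["pixels"]];print(w,g["conf"],len(P),np.nanpercentile(P,[2,50,98],axis=0).round(4).tolist(),cv2.minAreaRect((P[~np.isnan(P).any(1)][:,:2]*1000).astype(np.float32)))
E
```

```text
[0.90057347 0.00152501 0.43470115] 706 lean 25.76627916400973
Qs (array([  0,   0,   9, 217, 264,  34,  92, 131, 125, 107, 177,  28,   0,
         1,   1]), array([0.03 , 0.034, 0.038, 0.042, 0.046, 0.05 , 0.054, 0.058, 0.062,
       0.066, 0.07 , 0.074, 0.078, 0.082, 0.086, 0.09 ]))
518 [[0.5512, 0.0021, 0.0601], [0.6049, 0.032, 0.0685], [0.6618, 0.0646, 0.0762]] ((590.3073120117188, 12.271221160888672), (108.91947174072266, 146.24317932128906), 89.83523559570312)
 floor z 0.04615060194368209 [0.53800094 0.67237224] [-0.02092568  0.10153222]
Qt (array([  3,  32, 154, 303, 212,  85,  56,  53,  47,  48,  41,  20,   8,
         0,   0]), array([0.03 , 0.034, 0.038, 0.042, 0.046, 0.05 , 0.054, 0.058, 0.062,
       0.066, 0.07 , 0.074, 0.078, 0.082, 0.086, 0.09 ]))
184 [[0.5546, 0.0059, 0.0602], [0.5932, 0.0362, 0.0682], [0.6194, 0.0622, 0.0802]] ((586.68408203125, 33.15260696411133), (59.07106018066406, 65.05795288085938), 88.61125183105469)
 floor z 0.044275924054951954 [0.51992164 0.62182347] [-0.03889502  0.09992586]
scene 0.97 726 [[0.5521, 0.0042, 0.0468], [0.5997, 0.0311, 0.0637], [0.6596, 0.0832, 0.0747]] ((607.5784301757812, 45.950477600097656), (87.50332641601562, 112.45911407470703), 88.4815902709961)
top 0.68 284 [[0.5546, 0.0101, 0.0438], [0.5876, 0.0363, 0.0623], [0.6195, 0.0661, 0.0783]] ((586.8925170898438, 36.33567428588867), (65.60980987548828, 60.05117416381836), 0.6939225792884827)
```

```bash
cat >> kin.py <<'E'
K=np.array([0,.1986,.6016,.0001,.4635,.378,-.1918])
def M(q,eul,s):
    T=fk(K,q)[1];return T.inv()*R.from_euler('xyz',eul,degrees=True)*R.from_euler('z',-s*q[5],degrees=True)
def j6(q5,rot,s,m):
    d=(fk(K,np.r_[q5,0])[1]*m).inv()*rot; return s*d.as_rotvec(degrees=True)[2]
E
cat > t3.py <<'E'
from kin import *
q1,e1=D[0][0],[179.906,-.008,-14.491]; q2,e2=D[2][0],[-154.244,1.2,-89.325]
for s in(1,-1):
    a,b=M(q1,e1,s),M(q2,e2,s);er=np.degrees((a.inv()*b).magnitude());print(s,er)
    if er<1: S,m=s,a
Z=lambda y:R.from_euler('z',y,degrees=True)
for t in(10,13,15,18):
  for y in (0,8,-8):
    print("pick tilt",t,"roll",y)
    seed=[25,5,-30,5,-45]
    for u in(.2,.1,.05,.025,0):
        p=np.array([.58,.0335,.055])+u*np.array([-.5,0,.866]);rot=R.from_euler('x',y,degrees=True)*tool(t,0)
        q,e=ik(K,p,rot,[seed]);seed=q+[0,0,.01,0,-.2];seed=np.clip(seed,LO+.05,HI-.05);print("  ",u,q,e,round(j6(q,rot,S,m),1))
for t in(10,15):
  for psi in(0,30,60,90):
    rot=Z(psi)*tool(t,0);p=np.array([.48,.3595,.018])+Z(psi).apply([-.0265,0,0])
    q,e=ik(K,p,rot,[[50,18,-30,10,-40]]);print("mat",t,psi,q,e,round(j6(q,rot,S,m),1))
for nm in("Qs","Qt"):
    Q=np.load(nm+".npy");F=Q[(abs(Q[:,1]-.033)<.045)&(Q[:,0]>.54)&(Q[:,0]<.675)&(Q[:,2]>.067)&(Q[:,2]<.08)]
    for x in np.arange(.555,.66,.012):
        g=F[abs(F[:,0]-x)<.006]
        if len(g)>2: print(nm,x.round(3),len(g),g[:,1].min().round(4),g[:,1].max().round(4))
E
python3 t3.py
```

```text
1 97.19619179318681
-1 0.0022518047632716174
pick tilt 10 roll 0
   0.2 [ 31.9  -4.8 -32.7   6.5 -53.7] 0.0 54.6
   0.1 [ 28.2   5.5 -35.2   7.2 -40.7] 0.0 56.7
   0.05 [ 26.7  11.  -35.6   7.9 -34.7] 0.0 57.1
   0.025 [ 26.   13.8 -35.7   8.3 -31.8] 0.0 57.3
   0 [ 25.3  16.6 -35.6   8.8 -29.1] 0.0 57.3
pick tilt 10 roll 8
   0.2 [ 25.   -4.7 -29.   -3.6 -53.4] 0.0 66.1
   0.1 [ 22.    5.7 -30.4  -5.3 -41.8] 0.0 70.9
   0.05 [ 20.8  11.2 -30.1  -6.4 -36.7] 0.0 73.2
   0.025 [ 20.2  14.  -29.7  -7.  -34.3] 0.0 74.5
   0 [ 19.6  16.8 -29.1  -7.6 -32.2] 0.0 75.7
pick tilt 10 roll -8
   0.2 [ 37.6  -3.8 -35.6  15.  -55.9] 0.0 44.9
   0.1 [ 33.1   6.3 -38.8  18.2 -42.2] 0.0 44.4
   0.05 [ 31.   11.7 -39.9  20.8 -35.6] 0.0 43.0
   0.025 [ 30.   14.4 -40.3  22.5 -32.5] 0.0 41.9
   0 [ 29.   17.1 -40.7  24.5 -29.4] 0.0 40.6
pick tilt 13 roll 0
   0.2 [ 33.4  -6.8 -36.1   9.3 -50.2] 0.0 51.3
   0.1 [ 29.3   3.8 -39.   10.7 -36.3] 0.0 52.7
   0.05 [ 27.5   9.5 -39.8  12.1 -29.6] 0.0 52.6
   0.025 [ 26.7  12.4 -40.1  13.1 -26.4] 0.0 52.1
   0 [ 25.9  15.3 -40.3  14.4 -23.3] 0.0 51.4
pick tilt 
[... 2175 characters left out ...]
48.8
mat 10 60 [ 54.6  20.  -33.   -2.1 -27.1] 0.0 97.2
mat 10 90 [ 49.1  22.3 -24.8 -11.2 -35.8] 0.0 139.6
mat 15 0 [ 60.9  18.9 -50.1  44.8 -18.7] 0.0 -13.3
mat 15 30 [ 53.   16.6 -55.   52.   -7.4] 0.0 15.9
mat 15 60 [ 54.2  18.6 -36.   -4.3 -20.6] 0.0 99.6
mat 15 90 [ 46.   21.7 -24.1 -18.4 -34.7] 0.0 148.3
Qs 0.555 44 0.0055 0.0636
Qs 0.567 16 0.0055 0.0668
Qs 0.579 15 0.0057 0.0647
Qs 0.591 41 0.0042 0.0648
Qs 0.603 36 0.0037 0.0642
Qs 0.615 38 0.0052 0.0651
Qs 0.627 32 0.0021 0.0636
Qs 0.639 13 0.0042 0.0638
Qs 0.651 21 0.0046 0.0629
Qt 0.555 24 0.0068 0.0621
Qt 0.567 8 0.0067 0.0621
Qt 0.579 7 0.0067 0.0621
Qt 0.591 20 0.0066 0.0621
Qt 0.603 25 0.0066 0.0621
Qt 0.615 24 0.0028 0.0621
```

Call:
jog_arm(travel=[[0,0.004,0.005],[0,0.008,0.008],[0,0.01,0.008],[0,0.01,0.008],[0,0.01,0.008],[0,0.01,-0.02],[0,0.01,-0.06],[0,0.01,-0.1],[0,0.01,-0.14],[0,0.01,-0.16]], dr=[[0,0,0],[0,0,0],[0,0,0],[0,0,0],[0,0,0],[0,0,0],[0,0,0],[0,0,0],[0,0,0],[0,0,0]], claw=[0,0,0,0.25,0.25,0.25,0.25,0.25,0.25,0.25])

```text
time_s: 18.5
tcp_pos: [0.6725, 0.0296, 0.3812]
eef_rot: [154.4, -0.0, -90.0]
contact_force: [0.4, -0.5, -0.9]
gripper_width: 0.0218
gripper_force: 0.0
```

```bash
cat > t4.py <<'E'
from plan import *
from plant import r
p,q=load();p=p+q.apply(np.array([0,-.002,-.171])*.5);json.dump({'p':p.tolist(),'q':q.as_quat().tolist()},open('cmd.json','w'));print(p,r.get_state()['tcp_pos'])
import kin
G=np.array([.58,.0342,.055]);d=np.array([-.5,0,.866])
m=kin.M(kin.D[0][0],[179.906,-.008,-14.491],-1)
for P,t in(([.56,.034,.39],0),([.48,.034,.38],15),([.48,.034,.30],15)):
    x,e=kin.ik(kin.K,np.array(P),tool(t,0),[[30,-5,-10,5,-70]]);print(x,e)
plan([([.48,.034,.39],tool(12,0),10,.85)])
plan([(G+d*.2,tool(15,0),4,.85),(G+d*.045,tool(15,0),6,.85)])
E
python3 t4.py
```

```text
[0.67138608 0.02984628 0.38181394] [0.67252838 0.02956232 0.38121764]
[ 23.5   6.2   2.6   0.  -86.4] 0.0
[ 34.7 -12.4 -21.2   9.1 -69. ] 0.0
[ 34.6 -10.9 -30.5   9.9 -58.3] 0.0
[[-0.001, 0.035, 0.015], [-0.002, 0.07, 0.03], [-0.002, 0.106, 0.045], [-0.003, 0.141, 0.06], [-0.004, 0.176, 0.075], [-0.005, 0.211, 0.09], [-0.006, 0.247, 0.105], [-0.007, 0.282, 0.12], [-0.007, 0.317, 0.136], [-0.008, 0.352, 0.151]]
[[0.0082, 0.0082, -0.024], [0.0163, 0.0163, -0.048], [0.0245, 0.0245, -0.0721], [0.0327, 0.0327, -0.0961], [0.0409, 0.0409, -0.1201], [0.049, 0.049, -0.1441], [0.0572, 0.0572, -0.1681], [0.0654, 0.0654, -0.1921], [0.0736, 0.0736, -0.2162], [0.0817, 0.0817, -0.2402]]
[0.85, 0.85, 0.85, 0.85, 0.85, 0.85, 0.85, 0.85, 0.85, 0.85]
[[-0.017, -0.0, 0.079], [-0.034, -0.0, 0.158], [-0.05, -0.001, 0.237], [-0.067, -0.001, 0.316], [-0.051, -0.001, 0.365], [-0.035, -0.001, 0.414], [-0.019, -0.001, 0.463], [-0.003, -0.001, 0.513], [0.013, -0.001, 0.562], [0.029, -0.001, 0.611]]
[[-0.0, 0.0021, 0.0], [-0.0, 0.0042, 0.0], [-0.0, 0.0063, 0.0], [-0.0, 0.0084, 0.0], [-0.0, 0.0084, 0.0], [-0.0, 0.0084, 0.0], [-0.0, 0.0084, 0.0], [-0.0, 0.0084, 0.0], [-0.0, 0.0084, 0.0], [-0.0, 0.0084, 0.0]]
[0.85, 0.85, 0.85, 0.85, 0.85, 0.85, 0.85, 0.85, 0.85, 0.85]
```

Call:
jog_arm(travel=[[-0.001,0.035,0.015],[-0.002,0.07,0.03],[-0.002,0.106,0.045],[-0.003,0.141,0.06],[-0.004,0.176,0.075],[-0.005,0.211,0.09],[-0.006,0.247,0.105],[-0.007,0.282,0.12],[-0.008,0.317,0.136],[-0.008,0.352,0.151]], dr=[[0.0082,0.0082,-0.024],[0.0163,0.0163,-0.048],[0.0245,0.0245,-0.0721],[0.0327,0.0327,-0.0961],[0.0409,0.0409,-0.1201],[0.049,0.049,-0.1441],[0.0572,0.0572,-0.1681],[0.0654,0.0654,-0.1921],[0.0736,0.0736,-0.2162],[0.0817,0.0817,-0.2402]], claw=[0.25,0.85,0.85,0.85,0.85,0.85,0.85,0.85,0.85,0.85])

```text
time_s: 19.75
tcp_pos: [0.4798, 0.0338, 0.3891]
eef_rot: [-180.0, -12.0, 0.3]
contact_force: [-0.9, -0.1, 0.7]
gripper_width: 0.0748
gripper_force: 0.0
```

Call:
jog_arm(travel=[[-0.017,0,0.079],[-0.034,0,0.158],[-0.05,-0.001,0.237],[-0.067,-0.001,0.316],[-0.051,-0.001,0.365],[-0.035,-0.001,0.414],[-0.019,-0.001,0.463],[-0.003,-0.001,0.513],[0.013,-0.001,0.562],[0.029,-0.001,0.611]], dr=[[0,0.0021,0],[0,0.0042,0],[0,0.0063,0],[0,0.0084,0],[0,0.0084,0],[0,0.0084,0],[0,0.0084,0],[0,0.0084,0],[0,0.0084,0],[0,0.0084,0]], claw=[0.85,0.85,0.85,0.85,0.85,0.85,0.85,0.85,0.85,0.85])

```text
time_s: 21.0
tcp_pos: [0.5583, 0.0341, 0.0925]
eef_rot: [180.0, -15.0, -0.0]
contact_force: [1.2, -0.5, 0.4]
gripper_width: 0.0743
gripper_force: 0.0
```

```bash
python3 - <<'E'
from h import *
from plan import *
s=r.get_state();print(s["tcp_pos"],s["eef_rot"],s["joints"],s["contact_force"])
c=r.capture("scene");cv2.imwrite("pics/s3.png",cv2.resize(c["pixels"][130:260,190:370,::-1],None,fx=4,fy=4,interpolation=cv2.INTER_CUBIC))
print(load()[0])
G=np.array([.58,.0342,.0545])
plan([(G,tool(15,0),4,.85),(G,tool(15,0),6,0)])
E
```

```text
[0.55834531 0.03409557 0.09245796] [ 1.79988345e+02 -1.49547993e+01 -2.59757695e-02] [ 27.7071156    9.41524247 -43.06033252  16.44733779 -25.13630672
  48.10845848] [ 1.15153931 -0.50921666  0.37064407]
[0.55764797 0.03435896 0.09390168]
[[0.006, 0.0, 0.022], [0.011, 0.0, 0.044], [0.017, 0.0, 0.066], [0.023, 0.0, 0.088], [0.023, 0.0, 0.088], [0.023, 0.0, 0.088], [0.023, 0.0, 0.088], [0.023, 0.0, 0.088], [0.023, 0.0, 0.088], [0.023, 0.0, 0.088]]
[[-0.0, -0.0, 0.0], [-0.0, -0.0, 0.0], [-0.0, -0.0, 0.0], [-0.0, -0.0, 0.0], [-0.0, -0.0, 0.0], [-0.0, -0.0, 0.0], [-0.0, -0.0, 0.0], [-0.0, -0.0, 0.0], [-0.0, -0.0, 0.0], [-0.0, -0.0, 0.0]]
[0.85, 0.85, 0.85, 0.85, 0, 0, 0, 0, 0, 0]
```

View pics/s3.png

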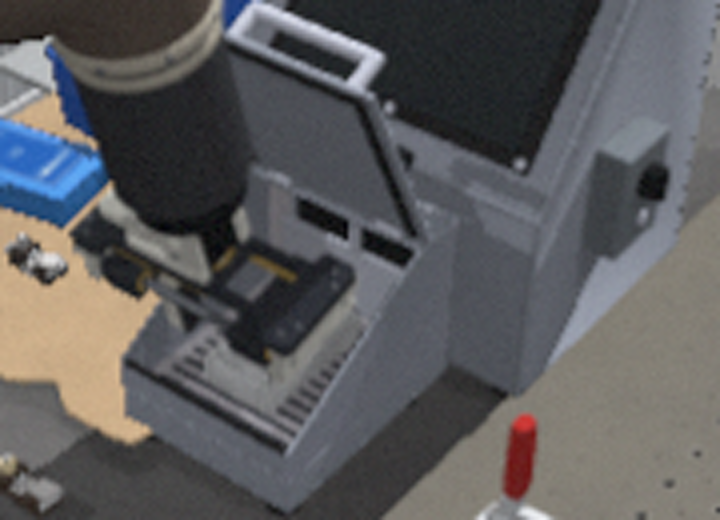

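The fingers are above the casting inside the box walls (crop ~260,350) and clear of the lid. I go down and grip.

Call:
jog_arm(travel=[[0.006,0,0.022],[0.011,0,0.044],[0.017,0,0.066],[0.023,0,0.087],[0.023,0,0.087],[0.023,0,0.087],[0.023,0,0.087],[0.023,0,0.087],[0.023,0,0.087],[0.023,0,0.087]], dr=[[0,0,0],[0,0,0],[0,0,0],[0,0,0],[0,0,0],[0,0,0],[0,0,0],[0,0,0],[0,0,0],[0,0,0]], claw=[0.85,0.85,0.85,0.85,0.5,0.5,0.5,0.5,0.5,0.5], newtons=35)

```text
time_s: 22.3
tcp_pos: [0.5799, 0.034, 0.0542]
eef_rot: [180.0, -14.9, -0.0]
contact_force: [-2.1, -0.4, -0.3]
gripper_width: 0.0596
gripper_force: 34.9
```

```bash
python3 - <<'E'
from plan import *
G=load()[0];d=np.array([-.5,0,.866]);print(G)
plan([(G+d*.06,tool(15,0),4,.5),(G+d*.2,tool(15,0),6,.5)])
E
```

```text
[0.58014844 0.03435991 0.0543798 ]
[[-0.008, -0.0, -0.029], [-0.016, -0.0, -0.058], [-0.023, -0.0, -0.087], [-0.031, -0.0, -0.116], [-0.043, -0.0, -0.161], [-0.055, -0.0, -0.206], [-0.067, -0.0, -0.251], [-0.079, -0.0, -0.296], [-0.091, -0.0, -0.341], [-0.103, -0.0, -0.386]]
[[-0.0, -0.0, 0.0], [-0.0, -0.0, 0.0], [-0.0, -0.0, 0.0], [-0.0, -0.0, 0.0], [-0.0, -0.0, 0.0], [-0.0, -0.0, 0.0], [-0.0, -0.0, 0.0], [-0.0, -0.0, 0.0], [-0.0, -0.0, 0.0], [-0.0, -0.0, 0.0]]
[0.5, 0.5, 0.5, 0.5, 0.5, 0.5, 0.5, 0.5, 0.5, 0.5]
```

Gripped at 59.6 mm with 35 N. Lift.

Call:
jog_arm(travel=[[-0.008,0,-0.029],[-0.016,0,-0.058],[-0.023,0,-0.087],[-0.031,0,-0.116],[-0.043,0,-0.161],[-0.055,0,-0.206],[-0.067,0,-0.251],[-0.079,0,-0.296],[-0.091,0,-0.341],[-0.103,0,-0.386]], dr=[[0,0,0],[0,0,0],[0,0,0],[0,0,0],[0,0,0],[0,0,0],[0,0,0],[0,0,0],[0,0,0],[0,0,0]], claw=[0.5,0.5,0.5,0.5,0.5,0.5,0.5,0.5,0.5,0.5])

```text
time_s: 23.55
tcp_pos: [0.4793, 0.0341, 0.2286]
eef_rot: [-180.0, -15.0, -0.0]
contact_force: [-0.6, -0.1, -2.1]
gripper_width: 0.0596
gripper_force: 34.9
```

```bash
python3 - <<'E'
from h import *
from plan import *
import kin
s=r.get_state();print(s["tcp_pos"],s["eef_rot"],s["contact_force"],s["gripper_width"])
c=r.capture("scene");P=cloud(c);cv2.imwrite("pics/s4.png",cv2.resize(c["pixels"][110:290,130:370,::-1],None,fx=3.2,fy=3.2,interpolation=cv2.INTER_CUBIC))
for g in r.regions_of("casting","scene")[:2]:
    q=P[g["pixels"]];q=q[~np.isnan(q).any(1)];print(g["conf"],len(q),np.percentile(q,[2,50,98],axis=0).round(4).tolist())
p,_=load();print(p)
m=kin.M(kin.D[0][0],[179.906,-.008,-14.491],-1)
Z=lambda y:R.from_euler('z',y,degrees=True)
seed=[34,-8,-38,11,-48]
# casting centre rel. TCP at psi=0: (+.0265,0)
for psi,cx,cy,z in((0,.506,.034,.228),(45,.5,.2,.2),(90,.48,.36,.16),(90,.48,.36,.08),(90,.48,.36,.0165)):
    rot=Z(psi)*tool(15,0);pp=np.array([cx,cy,z])+Z(psi).apply([-.0265,0,0])
    q,e=kin.ik(kin.K,pp,rot,[seed]);seed=np.clip(q,kin.LO+.1,kin.HI-.1);print(psi,pp.round(3),q,e,round(kin.j6(q,rot,-1,m),1))
E
```

```text
[0.47934237 0.03408257 0.22859561] [-1.79961941e+02 -1.49603458e+01 -2.66595511e-02] [-0.61454075 -0.05013976 -2.13976752] 0.05955468623024106
0.52 210 [[0.4511, 0.0057, 0.2234], [0.4543, 0.0354, 0.2372], [0.4739, 0.064, 0.2475]]
0.32 17787 [[0.5119, -0.1253, 0.0246], [0.7549, -0.0164, 0.2297], [0.9321, 0.1589, 0.381]]
[0.48043243 0.03435569 0.2274635 ]
0 [0.48  0.034 0.228] [ 34.5  -8.2 -38.5  11.4 -47.8] 0.0 48.7
45 [0.481 0.181 0.2  ] [ 41.9  -1.7 -31.7  -1.1 -45. ] 0.0 93.8
90 [0.48  0.333 0.16 ] [ 46.6  11.2 -17.8 -13.3 -50.7] 0.0 140.9
90 [0.48  0.333 0.08 ] [ 46.4  16.6 -22.  -15.7 -41.4] 0.0 144.5
90 [0.48  0.333 0.016] [ 46.   21.9 -24.1 -18.5 -34.5] 0.0 148.4
```

View pics/s4.png

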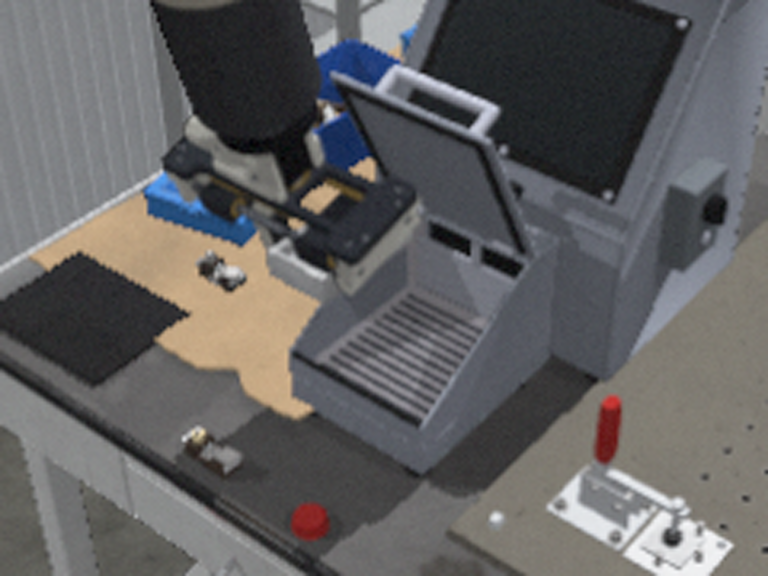

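```bash
python3 - <<'E'
from plan import *
Z=lambda y:R.from_euler('z',y,degrees=True)
r9=Z(90)*tool(15,0)
plan([([.48,.3335,.16],r9,10,.5)])
plan([([.48,.3335,.04],r9,6,.5),([.48,.3335,.021],r9,4,.5)])
E
```

```text
[[-0.004, -0.06, 0.013], [-0.007, -0.12, 0.026], [-0.011, -0.179, 0.039], [-0.014, -0.239, 0.052], [-0.018, -0.299, 0.065], [-0.021, -0.359, 0.078], [-0.025, -0.419, 0.091], [-0.029, -0.479, 0.104], [-0.032, -0.538, 0.117], [-0.036, -0.598, 0.13]]
[[0.0065, -0.0, -0.0241], [0.0129, -0.0, -0.0483], [0.0194, -0.0, -0.0724], [0.0259, -0.0, -0.0966], [0.0324, -0.0, -0.1207], [0.0388, -0.0, -0.1449], [0.0453, -0.0, -0.169], [0.0518, -0.0, -0.1932], [0.0582, -0.0, -0.2173], [0.0647, -0.0, -0.2415]]
[0.5, 0.5, 0.5, 0.5, 0.5, 0.5, 0.5, 0.5, 0.5, 0.5]
[[-0.01, 0.0, 0.039], [-0.021, 0.0, 0.077], [-0.031, 0.0, 0.116], [-0.041, 0.0, 0.155], [-0.052, 0.0, 0.193], [-0.062, 0.0, 0.232], [-0.064, 0.0, 0.241], [-0.067, 0.0, 0.25], [-0.069, 0.0, 0.259], [-0.072, 0.0, 0.269]]
[[0.0, 0.0, 0.0], [0.0, 0.0, 0.0], [0.0, 0.0, 0.0], [0.0, 0.0, 0.0], [0.0, 0.0, 0.0], [0.0, 0.0, 0.0], [0.0, 0.0, 0.0], [0.0, 0.0, 0.0], [0.0, 0.0, 0.0], [0.0, 0.0, 0.0]]
[0.5, 0.5, 0.5, 0.5, 0.5, 0.5, 0.5, 0.5, 0.5, 0.5]
```

Call:
jog_arm(travel=[[-0.004,-0.06,0.013],[-0.007,-0.12,0.026],[-0.011,-0.179,0.039],[-0.014,-0.239,0.052],[-0.018,-0.299,0.065],[-0.021,-0.359,0.078],[-0.025,-0.419,0.091],[-0.029,-0.479,0.104],[-0.032,-0.538,0.117],[-0.036,-0.598,0.13]], dr=[[0.0065,0,-0.0241],[0.0129,0,-0.0483],[0.0194,0,-0.0724],[0.0259,0,-0.0966],[0.0324,0,-0.1207],[0.0388,0,-0.1449],[0.0453,0,-0.169],[0.0518,0,-0.1932],[0.0582,0,-0.2173],[0.0647,0,-0.2415]], claw=[0.5,0.5,0.5,0.5,0.5,0.5,0.5,0.5,0.5,0.5])

```text
time_s: 24.9
tcp_pos: [0.4797, 0.3339, 0.159]
eef_rot: [-179.9, -15.0, 90.3]
contact_force: [-0.2, -0.2, -1.7]
gripper_width: 0.0599
gripper_force: 34.9
```

Call:
jog_arm(travel=[[-0.01,0,0.039],[-0.021,0,0.077],[-0.031,0,0.116],[-0.041,0,0.155],[-0.052,0,0.193],[-0.062,0,0.232],[-0.064,0,0.241],[-0.067,0,0.25],[-0.069,0,0.259],[-0.072,0,0.269]], dr=[[0,0,0],[0,0,0],[0,0,0],[0,0,0],[0,0,0],[0,0,0],[0,0,0],[0,0,0],[0,0,0],[0,0,0]], claw=[0.5,0.5,0.5,0.5,0.5,0.5,0.5,0.5,0.5,0.5])

```text
time_s: 26.15
tcp_pos: [0.4802, 0.3334, 0.0209]
eef_rot: [-180.0, -15.0, 90.0]
contact_force: [-0.1, 0.9, -1.9]
gripper_width: 0.0596
gripper_force: 34.9
```

```bash
python3 - <<'E'
from h import *
from plan import *
s=r.get_state();print(s["tcp_pos"],s["eef_rot"],s["contact_force"],s["joints"],load()[0])
for n in("scene","top"):
    c=r.capture(n);P=cloud(c)
    for nm in("rubber_mat","casting"):
        for g in r.regions_of(nm,n)[:1]:
            q=P[g["pixels"]];q=q[~np.isnan(q).any(1)];print(n,nm,g["conf"],len(q),np.percentile(q,[2,50,98],axis=0).round(4).tolist())
    if n=="scene": cv2.imwrite("pics/s5.png",cv2.resize(c["pixels"][130:290,90:290,::-1],None,fx=3.6,fy=3.6,interpolation=cv2.INTER_CUBIC))
Z=lambda y:R.from_euler('z',y,degrees=True);r9=Z(90)*tool(15,0)
plan([([.48,.3335,.0155],r9,6,.5),([.48,.3335,.0145],r9,4,.5)])
E
```

```text
[0.48017343 0.33341018 0.02087113] [-179.99404412  -15.01850343   89.9891046 ] [-0.09474674  0.86824874 -1.90645336] [ 46.02898263  21.49625024 -23.9480304  -18.27967307 -35.0104991
 148.10572041] [0.47988916 0.33339034 0.020788  ]
scene rubber_mat 0.69 652 [[0.4144, 0.2734, -0.0001], [0.4441, 0.3081, 0.0046], [0.5405, 0.4334, 0.0097]]
scene casting 0.47 203 [[0.4465, 0.2882, 0.0113], [0.481, 0.3106, 0.0275], [0.507, 0.3608, 0.079]]
top rubber_mat 0.54 110 [[0.4267, -0.2163, -0.0051], [0.4381, -0.1896, 0.0159], [0.4535, -0.1574, 0.0279]]
top casting 0.41 10780 [[0.528, -0.1095, 0.0402], [0.7825, 0.0294, 0.2941], [0.943, 0.1661, 0.3837]]
[[-0.0, 0.0, 0.002], [-0.001, 0.0, 0.003], [-0.001, 0.0, 0.005], [-0.002, 0.0, 0.007], [-0.002, 0.0, 0.009], [-0.003, 0.0, 0.01], [-0.003, 0.0, 0.011], [-0.003, 0.0, 0.011], [-0.003, 0.0, 0.012], [-0.003, 0.0, 0.012]]
[[0.0, 0.0, 0.0], [0.0, 0.0, 0.0], [0.0, 0.0, 0.0], [0.0, 0.0, 0.0], [0.0, 0.0, 0.0], [0.0, 0.0, 0.0], [0.0, 0.0, 0.0], [0.0, 0.0, 0.0], [0.0, 0.0, 0.0], [0.0, 0.0, 0.0]]
[0.5, 0.5, 0.5, 0.5, 0.5, 0.5, 0.5, 0.5, 0.5, 0.5]
```

View pics/s5.png

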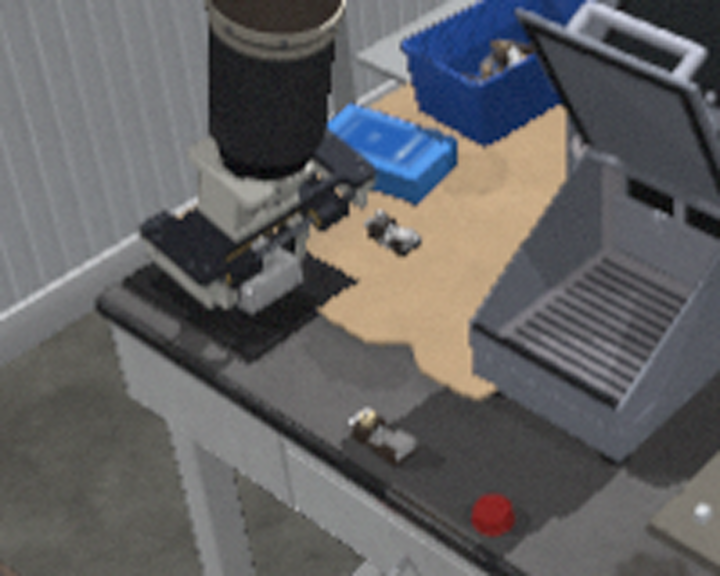

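The casting is just above the mat (crop ~270,280). I lower it onto the mat.

Call:
jog_arm(travel=[[0,0,0.002],[-0.001,0,0.003],[-0.001,0,0.005],[-0.002,0,0.007],[-0.002,0,0.008],[-0.002,0,0.009],[-0.003,0,0.01],[-0.003,0,0.011],[-0.003,0,0.012],[-0.003,0,0.012]], dr=[[0,0,0],[0,0,0],[0,0,0],[0,0,0],[0,0,0],[0,0,0],[0,0,0],[0,0,0],[0,0,0],[0,0,0]], claw=[0.5,0.5,0.5,0.5,0.5,0.5,0.5,0.5,0.5,0.5])

```text
time_s: 27.7
tcp_pos: [0.4799, 0.333, 0.0152]
eef_rot: [-180.0, -15.0, 90.0]
contact_force: [-2.7, -4.2, 6.9]
gripper_width: 0.0595
gripper_force: 34.9
```

Call:
jog_arm(travel=[[0,0,0],[0,0,0],[0,0,0],[0,0,0],[0,0,-0.01],[0,0,-0.04],[0,0,-0.08],[0,0,-0.16],[0,0,-0.24],[0,0,-0.32]], dr=[[0,0,0],[0,0,0],[0,0,0],[0,0,0],[0,0,0],[0,0,0],[0,0,0],[0,0,0],[0,0,0],[0,0,0]], claw=[0.72,0.8,0.85,0.85,0.85,0.85,0.85,0.85,0.85,0.85])

```text
time_s: 28.95
tcp_pos: [0.4801, 0.2911, 0.172]
eef_rot: [180.0, -15.0, 90.0]
contact_force: [1.0, 0.8, -0.3]
gripper_width: 0.0746
gripper_force: 0.0
```

```bash
python3 - <<'E'
from h import *
s=r.get_state();print(s["time_s"],s["tcp_pos"],s["gripper_width"],s["contact_force"])
for n in("scene","top"):
    c=r.capture(n);P=cloud(c)
    cv2.imwrite(f"pics/{n}6.png",cv2.resize(c["pixels"][120:290,100:400,::-1],None,fx=2.6,fy=2.6,interpolation=cv2.INTER_CUBIC))
    Q=P.reshape(-1,3);Q=Q[~np.isnan(Q).any(1)]
    A=Q[(abs(Q[:,0]-.48)<.08)&(abs(Q[:,1]-.36)<.09)&(Q[:,2]>.024)&(Q[:,2]<.045)];print(n,len(A),np.percentile(A,[2,50,98],axis=0).round(4).tolist(),cv2.minAreaRect((A[:,:2]*1000).astype(np.float32)))
    T=Q[(Q[:,0]>.66)&(Q[:,0]<.705)&(abs(Q[:,1]-.03)<.05)&(Q[:,2]>.195)&(Q[:,2]<.25)];print(" T",np.percentile(T[:,2],[10,50,90]) if len(T) else 0)
    for nm in("rubber_mat","casting"):
        for g in r.regions_of(nm,n)[:1]:
            q=P[g["pixels"]];q=q[~np.isnan(q).any(1)];print(n,nm,g["conf"],len(q),np.percentile(q,[2,50,98],axis=0).round(4).tolist())
    b=Q[(abs(Q[:,1]-.03)<.075)&(Q[:,0]>.57)&(Q[:,0]<.67)&(Q[:,2]>.19)&(Q[:,2]<.31)];print(" lid lean",np.degrees(np.arctan(np.polyfit(b[:,2],b[:,0],1)[0])))
E
```

```text
28.95 [0.48008447 0.29107453 0.17195812] 0.07461494512826276 [ 0.95763172  0.76466215 -0.26481441]
scene 342 [[0.4473, 0.3066, 0.0243], [0.4775, 0.3598, 0.0302], [0.5086, 0.4155, 0.0366]] ((478.1952209472656, 362.03656005859375), (113.74174499511719, 63.61378860473633), 87.79639434814453)
 T [0.20295327 0.20727575 0.21222672]
scene rubber_mat 0.71 778 [[0.4143, 0.2742, 0.0002], [0.446, 0.3237, 0.0049], [0.5406, 0.4371, 0.0098]]
scene casting 0.89 612 [[0.4468, 0.306, 0.0095], [0.4746, 0.354, 0.0249], [0.5071, 0.4147, 0.0352]]
 lid lean -25.10800646424401
top 21 [[0.4912, 0.3872, 0.0252], [0.5061, 0.4078, 0.0313], [0.5104, 0.4133, 0.0372]] ((500.7310485839844, 400.0318298339844), (26.855632781982422, 19.362895965576172), 89.01226043701172)
 T [0.20348844 0.20805887 0.21285211]
top rubber_mat 0.72 10863 [[0.5308, -0.1101, 0.0384], [0.7824, 0.0291, 0.2928], [0.9447, 0.1656, 0.3835]]
 lid lean -24.387855992482464
```

View pics/scene6.png

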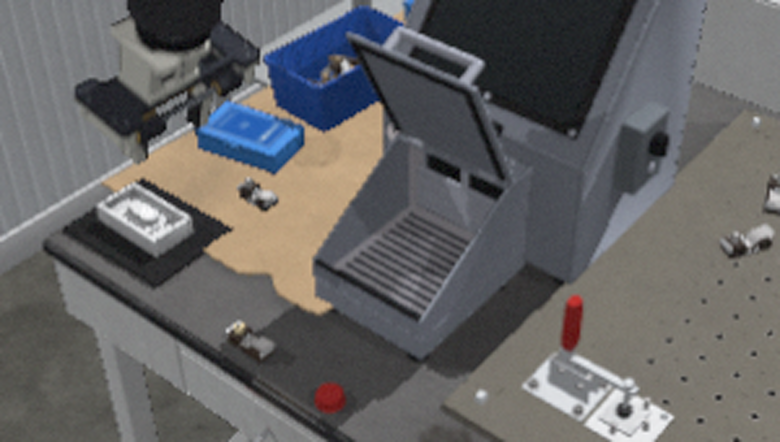

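The casting lies flat in the middle of the mat (crop ~145,218), the lid stands open at its stop (~430,100), and the bystanders are where they were. I hand in.

```bash
python3 -c "
from plant import r
print(r.close_job())"
```

```text
the job is handed in; nothing more can be done
None
```

I pushed the gate home (it held against 21 N), swung the lid up to its stop and left it open, and set the casting flat on the mat within about 4 mm of its middle. The bystanders looked undisturbed, and I handed the job in at about 29 s of the 69 s allowed; no verdict came back.

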